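# Fetch the jig's cover plate from behind the reagent bottles

### The arm

A 6-joint arm with a two-finger parallel gripper is mounted at the origin on a cart in front of the work surface, level with it; the furniture and walls round the work are solid. World frame = base frame: x ahead of the robot, y to its left, z up, the work surface at z = 0. Lengths are in m, angles in rad, forces in N, time in s.
With the tool pointing down it reaches from about 0.35 to 0.85 m from the base axis. Payload 8.1 kg.
Tool frame: the origin (TCP) lies midway between the tips of the shut fingers; the grasp point (between the pads) lies 19 mm behind it; z points along the fingers, y is the line along which they close (so a half turn about z gives the same grasp; the last joint's range is limited). The gripper opens to 93 mm and grips with 3 to 60 N. Pads are 15 mm wide; open, the fingers measure 128 mm over their backs; the gripper's body (75 mm by 188 mm) begins 65 mm behind the grasp point.
Start: joints at [-1.278, 0.13, 1.488, -0, 1.523, -0.085], TCP at [0.221, -0.558, 0.219] pointing down, gripper open.
Joint ranges: [-2.96, 2.96], [-0.89, 2.26], [0.02, 2.5], [-1.34, 4.48], [0, 2.73], [-2.66, 2.66]. Speed limits (rad/s): [2.39, 2.39, 2.79, 3.14, 3.14, 3.14].

### API

Orientations are given as a rotation vector (axis times angle).
In Python, from plant import robot, cams gives the robot as it stands. The module is installed in compiled form; this text tells all that it offers.
- The arm moves only by the tool play_rows, never from a script. Its arguments are lists of equal length, an entry for each row: "slide": the shift along the tool's x, y, z scaled (see below), a list of three; "twist": the turn, a rotation vector about the tool's x, y, z scaled (see below), a list of three. A call has exactly 8 rows; each row shifts and turns the commanded pose from where the row before left it, along the tool's axes as they then stand; what a row does not reach is not made up. The controller multiplies each number of a shift by 25 cm and each number of a turn by 60 degrees. A row lasts 1/10 s, in which the tool goes at most 50 mm and 8.59 degrees, less where a joint would pass 70% of its speed; a pose out of reach is approached as far as the arm can. A call with a number of a shift or a turn outside -1 to 1 is refused whole. A call with a gripper value outside its range is refused whole. "fingers" is the closure, from -1 (fully open) to 1 (shut), set as the call begins (left out, the last holds). The fingers move at their own pace and stop on an object; "force" is the grip in N (left out, the last holds). Time passes only in rows, so rows that do not move let the fingers close, or fill a call up. It gives the time, the measured TCP pose, the force, the opening and the grip force at its end, in the units of the state.
- robot.read_state(): the state, without advancing time (a new reading comes with each control period).
- cams.read_camera(name): name is "scene" or "side" or "wrist"; returns (picture, depth): 400x640x3 uint8, red, green, blue; 400x640 float32, m along the optical axis (not along the pixel's ray), 0 where there is no reading.
- cams.get_calibration(name): a dict with "fx", "fy", "cx", "cy" (pixels), "world_from_camera" (4x4, takes a point from camera to world coordinates). Camera axes: x right, y down, z forward; pixel columns grow to the right and rows downward; lengths in m; the calibration is good to about 2 mm. A picture is of the moment at which its call begins: read the wrist's pose just before it. get_calibration takes no time and is no camera call; for the wrist camera it gives the pose at the moment of the call.
- robot.close_job(): hands the job in; it is judged then, once.
The state is a dict: "t": time; "q": joint angles; "dq": joint speeds; "joint_torque": joint torques, N m; "tool_pos": TCP position; "orientation": TCP orientation; "force": force on the tool from outside, world axes, zero at the start; "wrist_torque": the same for the moment, N m; "opening": finger opening in m; "gripper_force": force on a finger pad.
Only numpy, scipy, OpenCV 4.12 (cv2) and the standard library are available. Lean on these libraries where they do the work, as an engineer would, in place of code of your own. Each camera call takes 0.05 s, during which the arm holds its last target. There are 200 camera calls.

### The job

The cover plate with the orange grip lies on the white stand behind three bottles. First set all three bottles upright on the blue mat, leaving the plate where it is; then lower the plate onto the grey jig so that both brass pins go through its holes and it lies flat, and only then put each bottle back upright on the very spot of the stand that it came from. Do not disturb the slide box or the matchbox, and let no bottle fall over.

Things in the scene. Friction and masses are not known exactly. Their poses are not given: they have to be found in the camera images.
- brown_mid (a point): Centre (half-way up) of the loose brown dropper bottle, 102 mm tall, 37 mm diameter up to 45 mm above its foot, then a shoulder, a 24 mm black collar (60 to 76 mm up) and a brown 15 mm bulb. Foot 51 mm below this point; z axis up along the bottle. Mass about 60 g. It may stand on any of the three spots.
- red_mid (a point): Centre (half-way up) of the loose clear-glass dropper bottle with the red bulb; same shape and size as the brown one: foot 51 mm below this point, z up.
- blue_mid (a point): Centre (half-way up) of the loose white screw-cap bottle with the blue cap, 100 mm tall, 37 mm diameter up to 57 mm above its foot, then a shoulder and a 19 mm cap. Foot 50 mm below this point, z up. Mass about 80 g.
- cover_grip (a point): Centre of the orange grip block on the loose aluminium cover plate (about 180 g). Plate 40 x 130 x 8 mm (x, y, z); its underside is 18 mm below this point. The block is 20 mm wide (x), 50 mm long (y), 20 mm tall, rising from the plate's top face (10 mm below this point) to 10 mm above this point. Two 12 mm through holes lie at y = +52 and -52 mm on the plate's centre line. z up.
- jig_seat (a point): Centre of the top face of the fixed grey jig (60 x 150 mm, top face 14 mm above the table; a glass slide in the middle). Two upright brass dowel pins, 8 mm diameter, 20 mm tall above this face with tapered noses (tip 3 mm diameter), at y = +52 and -52 mm. A seated plate has its underside on this face, its grip centre 18 mm above this point, its y axis along this y axis (either way round). z up.
- stand: Fixed white stand, board 150 x 200 mm (x, y), its top 6 mm above the table; origin under its centre, on the table, z up. Three dark round spots, 46 mm in diameter, at x = -45 mm, y = -60, 0, +60 mm, hold the bottles, one each, in any order; the cover plate lies just behind them (grip at about x = -3 mm, long side along y). A fence 30 mm high runs along the rear edge (x = +72 mm).
- mat: Fixed thin blue mat, 120 x 200 mm (x, y), 3 mm thick, empty at the start; the side area for the bottles. Origin under its centre, on the table, z up.
- slide_box: Bystander: dark slide box, 46 x 107 x 34 mm, loose; origin at the centre of its underside. Leave alone.
- matchbox: Bystander: matchbox with yellow top, 36 x 53 x 15 mm, loose; origin at the centre of its underside. Leave alone.
Mind the look-alikes: they are no part of the job. Leave any pink or purple look-alike of the part that bears blue_mid alone.

How it is judged:
By the outcome, as a careful person would: the job done as asked, in the order asked, and still so for the second after the job is handed in, with the robot touching nothing.
It also fails if it takes over 152 s, if anything falls off the work surface, if the arm or the gripper's body presses on something with over 40 N, if the wrist force passes 120 N, or if a joint passes its speed limit or range.

## Working session

There is one attempt and no reset: what is moved stays moved. The work goes in short steps, Python scripts to look and compute and a tool call to move; the robot and the scene stay as the last step left them, time stands still between calls to the robot, and variables do not carry over. Pictures are saved under pics/ and viewed, at most 14 in all, crops included, and the job is handed in when it is done.

Besides the shell and the picture viewer there is one more tool, called after "Call:" as name(argument=value, ...) on one line, values as JSON. play_rows: Moves the arm, as the interface text tells. Shifts and turns lie within -1 to 1; 1 stands for 25 cm of shift or 60 degrees of turn. Its arguments: {"type":"object","properties":{"slide":{"type":"array"},"twist":{"type":"array"},"fingers":{"type":"number"},"force":{"type":"number"}},"required":["slide","twist"]}

```bash
mkdir -p pics
python3 - <<'E'
from plant import robot,cams
import cv2,numpy as np
s=robot.read_state();print(s['t'],s['tool_pos'],s['orientation'],s['opening'])
for n in['scene','side']:
    p,d=cams.read_camera(n);cv2.imwrite(f'pics/{n}0.png',p[...,::-1]);np.savez(f'{n}0.npz',p=p,d=d)
    c=cams.get_calibration(n);print(n,c['fx'],c['cx'],c['cy'],np.round(c['world_from_camera'],3).tolist())
E
```

```text
0.0 [ 0.22116491 -0.55711048  0.21757675] [-3.08386638e+00 -5.89583209e-01  3.53933880e-04] 0.0928958820884677
scene 446.9645997832277 318.6985169884352 195.4860029982263 [[-0.903, -0.342, 0.26, 0.212], [-0.429, 0.695, -0.577, 0.831], [0.017, -0.633, -0.774, 1.119], [0.0, 0.0, 0.0, 1.0]]
side 443.86957100083487 323.05574965205705 201.37549016560226 [[-1.0, -0.012, 0.022, 0.547], [-0.025, 0.472, -0.881, 1.136], [0.001, -0.882, -0.472, 0.642], [0.0, 0.0, 0.0, 1.0]]
```

View pics/scene0.png

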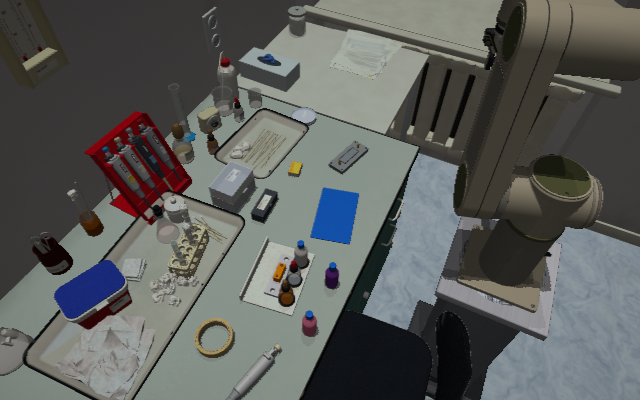

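View pics/side0.png

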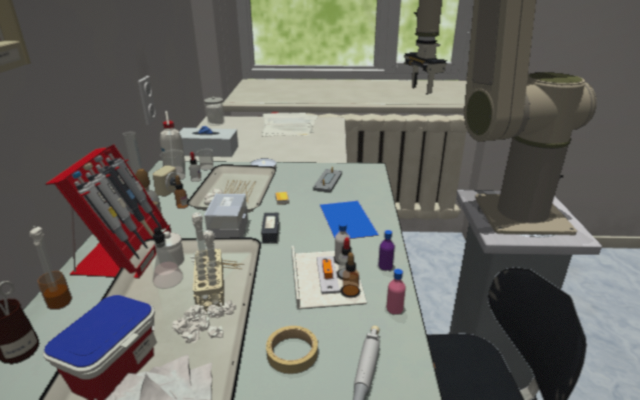

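The scene view shows three candidates for the blue-capped bottle. The white one on the stand is at (301,253), the purple one at (332,275) and the pink one at (310,322). The white one on the stand fits; the other two are look-alikes standing off it. Red is at (294,270), brown (288,291), the orange grip (279,270), the mat (335,215), the jig (349,156), the slide box (265,205) and the matchbox (295,169). I'll enlarge to confirm and measure.

```bash
cat > h.py <<'E'
import numpy as np,cv2
from plant import robot,cams
def cloud(d,c):
    v,u=np.mgrid[:d.shape[0],:d.shape[1]]
    P=np.stack([(u-c['cx'])/c['fx']*d,(v-c['cy'])/c['fy']*d,d],-1)
    T=c['world_from_camera'];W=P@T[:3,:3].T+T[:3,3];W[d==0]=np.nan;return W
def ray(uv,z,c):
    T=c['world_from_camera'];uv=np.atleast_2d(uv).astype(float)
    r=np.c_[(uv[:,0]-c['cx'])/c['fx'],(uv[:,1]-c['cy'])/c['fy'],np.ones(len(uv))]@T[:3,:3].T
    return T[:3,3]+r*((z-T[2,3])/r[:,2])[:,None]
def ortho(p,c,z,x0,x1,y0,y1,res=.001):
    # picture warped to plane z; rows = decreasing x, cols = decreasing y
    T=np.linalg.inv(c['world_from_camera'])
    xs,ys=np.meshgrid(np.arange(x1,x0,-res),np.arange(y1,y0,-res),indexing='ij')
    P=np.stack([xs,ys,np.full_like(xs,z)],-1)@T[:3,:3].T+T[:3,3]
    return cv2.remap(p,(P[...,0]/P[...,2]*c['fx']+c['cx']).astype('f4'),(P[...,1]/P[...,2]*c['fy']+c['cy']).astype('f4'),1)
E
python3 - <<'E'
from h import *
f=np.load('scene0.npz');p,d=f['p'],f['d'];c=cams.get_calibration('scene');W=cloud(d,c)
for n,(u,v) in dict(white=(301,245),red=(294,265),brown=(288,284),grip=(279,270),mat=(335,215),jig=(349,156),slide=(265,205),match=(295,169),purple=(332,268),pink=(310,316),table=(370,200),stand=(255,290)).items():
    print(n,np.round(W[v,u],3),p[v,u])
hsv=cv2.cvtColor(p,cv2.COLOR_RGB2HSV)
m=cv2.inRange(hsv,(100,120,60),(125,255,255));m[:180]=0;m[250:]=0;m[:,:305]=0;m[:,365:]=0
r=cv2.minAreaRect(cv2.findNonZero(m));print('mat',ray(cv2.boxPoints(r),.003,c).round(3).tolist())
# stand: white-ish points with z<0.02
m=((hsv[...,1]<35)&(hsv[...,2]>150)).astype('u1')*255;m[:225]=0;m[325:]=0;m[:,:235]=0;m[:,325:]=0
m=cv2.morphologyEx(m,cv2.MORPH_OPEN,np.ones((3,3)))
r=cv2.minAreaRect(cv2.findNonZero(m));print('stand',ray(cv2.boxPoints(r),.006,c).round(3).tolist())
cv2.imwrite('pics/crop1.png',cv2.resize(np.hstack([p[230:340,230:350],cv2.cvtColor(m,8)[230:340,230:350]])[...,::-1],None,fx=3.3,fy=3.3,interpolation=2))
E
```

```text
white [0.522 0.251 0.105] [ 19  65 132]
red [0.512 0.311 0.1  ] [62  9 10]
brown [0.505 0.359 0.082] [18 16 14]
grip [0.56  0.311 0.037] [179 108   0]
mat [0.508 0.048 0.003] [ 18  79 167]
jig [ 0.565 -0.197  0.015] [105 113 117]
slide [0.708 0.13  0.036] [178 186 179]
match [ 0.702 -0.057  0.019] [179 165  47]
purple [0.419 0.275 0.098] [ 4 24 55]
pink [0.412 0.42  0.102] [ 31  90 176]
table [ 0.433 -0.062 -0.003] [137 147 139]
stand [0.599 0.38  0.006] [176 184 173]
mat [[0.542, 0.155, 0.003], [0.602, -0.04, 0.003], [0.474, -0.068, 0.003], [0.426, 0.127, 0.003]]
stand [[0.615, 0.419, 0.006], [0.66, 0.211, 0.006], [0.504, 0.205, 0.006], [0.475, 0.408, 0.006]]
```

View pics/crop1.png

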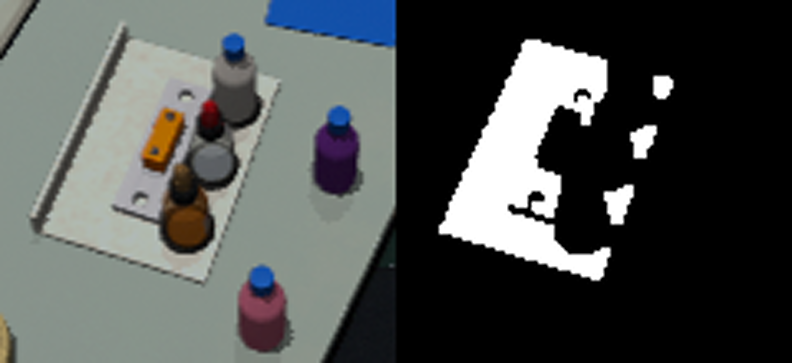

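The crop confirms it: the white bottle with the blue cap stands on the stand's right-end spot, red is in the middle and brown at the other end. Purple and pink stand off the stand. Next I need wrist-camera geometry and a move planner.

```bash
cat >> h.py <<'E'
from scipy.spatial.transform import Rotation as R
def down(yaw): # tool z down, tool x at world yaw (deg)
    return R.from_euler('z',yaw,degrees=True)*R.from_euler('x',180,degrees=True)
def plan(wps,start=None,Rs=None):
    """wps: list of (pos,yaw_deg or None,nrows); prints rows (slide, twist) from the last pose"""
    s=robot.read_state();p=np.array(s['tool_pos'] if start is None else start);r=R.from_rotvec(s['orientation']) if Rs is None else Rs
    S=[];T=[]
    for pos,yaw,n in wps:
        rt=r if yaw is None else down(yaw);dv=(r.inv()*rt).as_rotvec()
        if np.degrees(np.linalg.norm(dv))/n>8.6: print('rot too fast',np.degrees(np.linalg.norm(dv))/n)
        d=(np.array(pos)-p)/n
        if np.linalg.norm(d)>.05: print('too fast',np.linalg.norm(d))
        for i in range(n):
            S.append(np.round(r.inv().apply(d)/.25,4).tolist());T.append(np.round(dv/n/np.radians(60),4).tolist());r=r*R.from_rotvec(dv/n)
        p=np.array(pos)
    for k in range(0,len(S),8): print(S[k:k+8]);print(T[k:k+8])
E
python3 - <<'E'
from h import *
s=robot.read_state();r=R.from_rotvec(s['orientation']);c=cams.get_calibration('wrist')
T=c['world_from_camera'];print(c['fx'],c['cx'],c['cy'],r.inv().apply(T[:3,3]-s['tool_pos']).round(4),(r.inv().as_matrix()@T[:3,:3]).round(3).tolist())
plan([([.50,-.2,.34],65,10),([.50,.0,.38],85,6)])
E
```

```text
359.48165906583364 317.06767848240594 196.41167288500228 [ 0.066  -0.0011 -0.1666] [[0.001, -0.97, -0.243], [1.0, 0.001, 0.001], [-0.0, -0.243, 0.97]]
[[0.1564, -0.0917, -0.0487], [0.1628, -0.0797, -0.0488], [0.1684, -0.0671, -0.0488], [0.173, -0.0542, -0.0488], [0.1766, -0.0409, -0.0488], [0.1792, -0.0275, -0.0489], [0.1807, -0.0138, -0.0489], [0.1813, -0.0001, -0.0489]]
[[-0.0001, -0.0001, -0.0723], [-0.0001, -0.0001, -0.0723], [-0.0001, -0.0001, -0.0723], [-0.0001, -0.0001, -0.0723], [-0.0001, -0.0001, -0.0723], [-0.0001, -0.0001, -0.0723], [-0.0001, -0.0001, -0.0723], [-0.0001, -0.0001, -0.0723]]
[[0.1807, 0.0136, -0.0489], [0.1792, 0.0272, -0.0489], [0.1208, -0.0563, -0.0267], [0.1239, -0.0492, -0.0267], [0.1266, -0.0419, -0.0267], [0.1288, -0.0345, -0.0267], [0.1306, -0.027, -0.0267], [0.1319, -0.0193, -0.0267]]
[[-0.0001, -0.0001, -0.0723], [-0.0001, -0.0001, -0.0723], [0.0, 0.0, -0.0556], [0.0, 0.0, -0.0556], [0.0, 0.0, -0.0556], [0.0, 0.0, -0.0556], [0.0, 0.0, -0.0556], [0.0, 0.0, -0.0556]]
```

Call:
play_rows(slide=[[0.1564,-0.0917,-0.0487],[0.1628,-0.0797,-0.0488],[0.1684,-0.0671,-0.0488],[0.173,-0.0542,-0.0488],[0.1766,-0.0409,-0.0488],[0.1792,-0.0275,-0.0489],[0.1807,-0.0138,-0.0489],[0.1813,-0.0001,-0.0489]], twist=[[0,0,-0.0723],[0,0,-0.0723],[0,0,-0.0723],[0,0,-0.0723],[0,0,-0.0723],[0,0,-0.0723],[0,0,-0.0723],[0,0,-0.0723]])

```text
t: 0.9
tool_pos: [0.445, -0.27, 0.3164]
orientation: [-2.767, -1.487, 0.0]
force: [0.6, -1.8, -0.0]
opening: 0.0929
gripper_force: 0.0
```

Run:
```python
from h import *
s=robot.read_state();print(s['t'],s['tool_pos'],s['orientation'],s['dq'].round(3) if hasattr(s['dq'],'round') else s['dq'])
c=cams.get_calibration('wrist');p,d=cams.read_camera('wrist');np.savez('w1.npz',p=p,d=d,T=c['world_from_camera'],c=[c['fx'],c['fy'],c['cx'],c['cy']])
cv2.imwrite('pics/w1.png',p[...,::-1])
```

```text
0.9 [ 0.44495655 -0.27003204  0.31644235] [-2.76677125e+00 -1.48729756e+00  3.18355311e-04] [ 0.879  0.102 -0.31   0.     0.21   0.12 ]
```

View pics/w1.png

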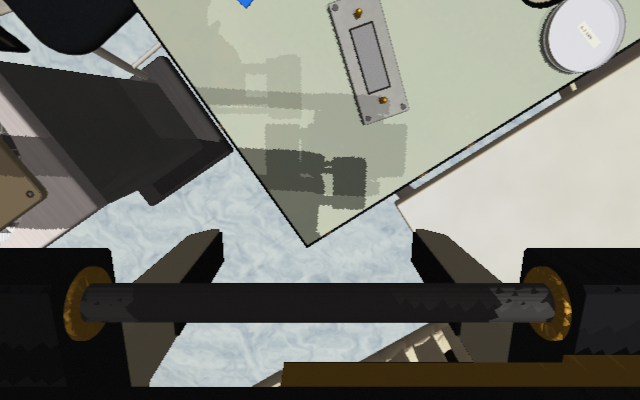

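The wrist view shows the jig with its brass pins at (358,12) and (383,100). The useful half of the picture is on the tool's +x side. I'll move on towards the stand.

Run:
```python
from h import *
plan([([.46,.07,.36],90,8),([.49,.12,.36],100,8)])
```

```text
[[0.1437, -0.0865, -0.0202], [0.1495, -0.076, -0.0202], [0.1546, -0.0651, -0.0203], [0.1588, -0.0538, -0.0203], [0.1623, -0.0423, -0.0203], [0.1649, -0.0305, -0.0204], [0.1667, -0.0186, -0.0204], [0.1676, -0.0066, -0.0205]]
[[0.0005, -0.0003, -0.0687], [0.0005, -0.0003, -0.0687], [0.0005, -0.0003, -0.0687], [0.0005, -0.0003, -0.0687], [0.0005, -0.0003, -0.0687], [0.0005, -0.0003, -0.0687], [0.0005, -0.0003, -0.0687], [0.0005, -0.0003, -0.0687]]
[[0.025, 0.015, 0.0], [0.0247, 0.0155, 0.0], [0.0243, 0.0161, 0.0], [0.024, 0.0166, 0.0], [0.0236, 0.0171, 0.0], [0.0232, 0.0176, 0.0], [0.0228, 0.0181, 0.0], [0.0224, 0.0186, 0.0]]
[[-0.0, 0.0, -0.0208], [-0.0, 0.0, -0.0208], [-0.0, 0.0, -0.0208], [-0.0, 0.0, -0.0208], [-0.0, 0.0, -0.0208], [-0.0, 0.0, -0.0208], [-0.0, 0.0, -0.0208], [-0.0, 0.0, -0.0208]]
```

Call:
play_rows(slide=[[0.1437,-0.0865,-0.0202],[0.1495,-0.076,-0.0202],[0.1546,-0.0651,-0.0203],[0.1588,-0.0538,-0.0203],[0.1623,-0.0423,-0.0203],[0.1649,-0.0305,-0.0204],[0.1667,-0.0186,-0.0204],[0.1676,-0.0066,-0.0205]], twist=[[0,0,-0.0687],[0,0,-0.0687],[0,0,-0.0687],[0,0,-0.0687],[0,0,-0.0687],[0,0,-0.0687],[0,0,-0.0687],[0,0,-0.0687]])

```text
t: 1.75
tool_pos: [0.459, 0.0648, 0.3568]
orientation: [-2.232, -2.211, 0.0]
force: [-0.0, 0.2, -0.4]
opening: 0.093
gripper_force: 0.0
```

Call:
play_rows(slide=[[0.025,0.015,0.0],[0.0247,0.0155,0.0],[0.0243,0.0161,0.0],[0.024,0.0166,0.0],[0.0236,0.0171,0.0],[0.0232,0.0176,0.0],[0,0,0],[0,0,0]], twist=[[0,0,-0.0208],[0,0,-0.0208],[0,0,-0.0208],[0,0,-0.0208],[0,0,-0.0208],[0,0,-0.0208],[0,0,0],[0,0,0]])

```text
t: 2.55
tool_pos: [0.4823, 0.1004, 0.3568]
orientation: [-2.086, -2.349, 0.001]
force: [0.4, -0.2, 0.5]
opening: 0.0929
gripper_force: 0.0
```

```bash
cat >> h.py <<'E'
def shot(name):
    c=cams.get_calibration('wrist');p,d=cams.read_camera('wrist')
    np.savez(name+'.npz',p=p,d=d,T=c['world_from_camera'],c=[c['fx'],c['fy'],c['cx'],c['cy']]);cv2.imwrite(f'pics/{name}.png',p[...,::-1]);return load(name)
def load(name):
    f=np.load(name+'.npz');k=f['c'];return f['p'],f['d'],dict(fx=k[0],fy=k[1],cx=k[2],cy=k[3],world_from_camera=f['T'])
E
python3 - <<'E'
from h import *
p,d,c=shot('w2');s=robot.read_state();print(s['t'],s['tool_pos'],s['orientation'])
E
```

```text
2.6 [0.48225816 0.10034468 0.35692045] [-2.08598125e+00 -2.34906766e+00  3.43325859e-04]
```

View pics/w2.png

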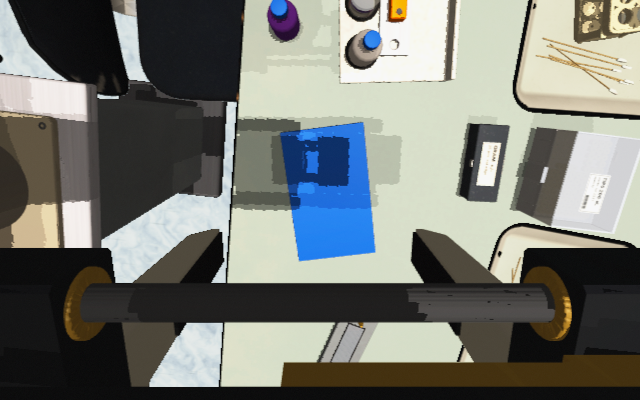

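This shows the whole mat, with corners near (281,134), (362,123), (375,251) and (299,261). The white blue-capped bottle is at (365,45). I need to go further to see the whole stand.

Call:
play_rows(slide=[[0.12,0,0],[0.12,0,0],[0.12,0,0],[0.12,0,0],[0.1,0,0],[0,0,0],[0,0,0],[0,0,0]], twist=[[0,0,0],[0,0,0],[0,0,0],[0,0,0],[0,0,0],[0,0,0],[0,0,0],[0,0,0]])

```text
t: 3.4
tool_pos: [0.4652, 0.2436, 0.357]
orientation: [2.086, 2.348, -0.0]
force: [-0.1, 0.8, -0.5]
opening: 0.0933
gripper_force: 0.0
```

Run:
```python
from h import *
p,d,c=shot('w3');s=robot.read_state();print(s['t'],s['tool_pos'],s['orientation'])
p,d,c=load('w2');hsv=cv2.cvtColor(p,cv2.COLOR_RGB2HSV)
m=cv2.inRange(hsv,(100,130,40),(122,255,255));m[:110]=0;m[275:]=0;m[:,:270]=0;m[:,390:]=0
k=max(cv2.findContours(m,0,1)[0],key=cv2.contourArea)
q=ray(k[:,0],.003,c)[:,:2];b=cv2.minAreaRect((q*1000).astype('f4'));print('mat',b)
p,d,c=load('w1');print('jig pins tips',ray([(358,12),(383,100)],.034,c).round(4).tolist())
```

```text
3.45 [0.4653112  0.24354891 0.35708066] [2.08660671e+00 2.34805724e+00 6.18645614e-05]
mat ((505.980224609375, 42.87358093261719), (119.4500503540039, 199.67860412597656), 14.02635669708252)
jig pins tips [[0.5769, -0.1522, 0.034], [0.5509, -0.2513, 0.034]]
```

View pics/w3.png

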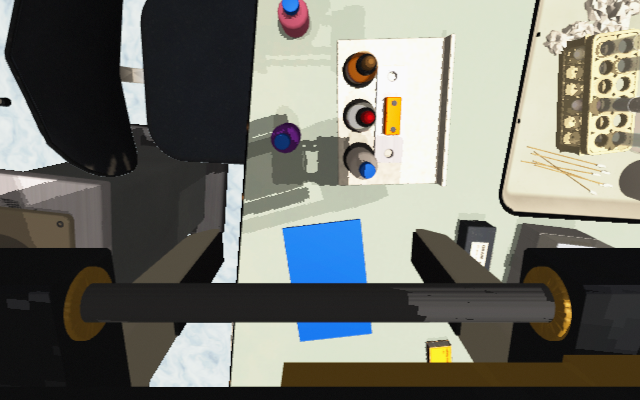

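The picture shows the stand with brown (362,68), red (362,117) and white/blue (362,162). The plate's holes are at (392,76) and (389,154) and its grip at (393,116). Now the measurements.

Run:
```python
from h import *
p,d,c=load('w3');hsv=cv2.cvtColor(p,cv2.COLOR_RGB2HSV)
def big(m,u0,u1,v0,v1):
    z=np.zeros_like(m);z[v0:v1,u0:u1]=m[v0:v1,u0:u1]
    return max(cv2.findContours(z,0,1)[0],key=cv2.contourArea)
# board corners from edges
m=cv2.inRange(hsv,(0,0,170),(180,30,255))
k=big(m,325,447,30,195);q=ray(k[:,0],.006,c)[:,:2];hull=cv2.convexHull((q*1000).astype('f4'))
ap=cv2.approxPolyDP(hull,8,True);print('board',cv2.minAreaRect(hull),ap[:,0].round(0).tolist())
k=big(cv2.inRange(hsv,(10,180,120),(25,255,255)),380,405,90,140)
b=cv2.minAreaRect((ray(k[:,0],.034,c)[:,:2]*1000).astype('f4'));print('grip',b)
print('holes',ray([(392,76),(389,154)],.014,c).round(4).tolist())
W=cloud(d,c)
m=cv2.inRange(hsv,(110,170,40),(180,255,255))|cv2.inRange(hsv,(0,200,90),(8,255,255))
k=big(cv2.inRange(hsv,(172,180,60),(180,255,255))|cv2.inRange(hsv,(0,200,60),(6,255,255)),355,380,105,130)
mm=cv2.moments(k);u=mm['m10']/mm['m00'];v=mm['m01']/mm['m00'];print('red',u,v,ray([(u,v)],.1,c).round(4),W[int(v),int(u)])
k=big(cv2.inRange(hsv,(95,130,60),(118,255,255)),355,380,155,185)
mm=cv2.moments(k);u=mm['m10']/mm['m00'];v=mm['m01']/mm['m00'];print('blue',u,v,ray([(u,v)],.103,c).round(4),W[int(v),int(u)])
print('brown',ray([(368,63)],.1,c).round(4),W[63,368])
# points of each bottle's collar / body from depth: fit by all points above 0.03 near
for n,(x,y) in dict(brown=(.51,.36),red=(.512,.31),blue=(.52,.25)).items():
    sel=(W[...,2]>.085)&(W[...,2]<.115)&(np.hypot(W[...,0]-x,W[...,1]-y)<.03);print(n,sel.sum(),W[sel].mean(0).round(4),W[sel].max(0).round(4),W[sel].min(0).round(4))
cv2.imwrite('pics/w3c.png',cv2.resize(p[30:195,325:460],None,fx=3.5,fy=3.5,interpolation=2)[...,::-1])
```

```text
board ((557.811279296875, 308.7586364746094), (179.35324096679688, 225.49366760253906), 7.146210670471191) [[455.0, 409.0], [483.0, 187.0], [661.0, 208.0], [615.0, 429.0]]
grip ((556.87158203125, 310.3534851074219), (19.525245666503906, 48.03955841064453), 6.959767818450928)
holes [[0.5516, 0.3619, 0.014], [0.5653, 0.2574, 0.014]]
red 367.4953886693017 116.92226613965744 [[0.5151 0.3057 0.1   ]] [0.51305505 0.30673953 0.10949079]
blue 366.7851851851852 169.62407407407406 [[0.5232 0.2453 0.103 ]] [0.52176539 0.24631977 0.10529669]
brown [[0.5067 0.3636 0.1   ]] [0.50566218 0.36257571 0.10855436]
brown 172 [0.5069 0.3636 0.1027] [0.5149 0.3715 0.1108] [0.5006 0.3574 0.0853]
red 151 [0.5148 0.3057 0.1027] [0.5226 0.3127 0.1099] [0.5088 0.2984 0.086 ]
blue 221 [0.5234 0.2456 0.1051] [0.5328 0.254  0.1083] [0.5149 0.2357 0.0851]
```

View pics/w3c.png

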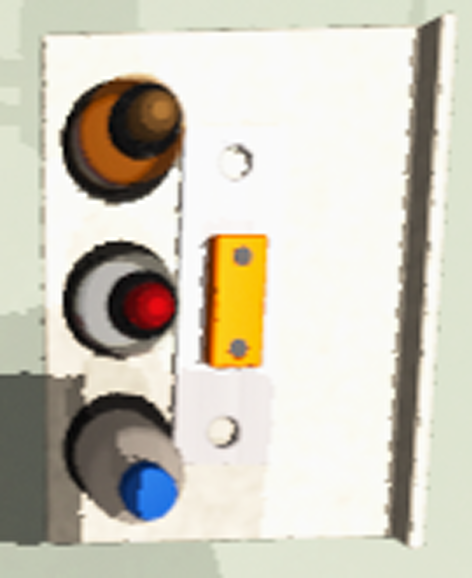

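All positions are consistent: stand yaw ≈7.8°, grip ≈(.5567,.311), bottles at brown (.507,.3636), red (.5148,.3057) and white (.5233,.2455). The mat is centred at (.506,.043), yaw 14°. White goes first.

Run:
```python
from h import *
B=np.array([.5233,.2455])
plan([([*B,.24],97.6,3),([*B,.033],None,5)])
print('carry')
plan([([*B,.033],None,4),([*B,.185],None,4),([.522,-.02,.185],None,6),([.522,-.02,.115],None,2),([.522,-.02,.0312],None,4),([.522,-.02,.0312],None,4)],[*B,.033],down(97.6))
```

```text
[[-0.0065, 0.077, 0.1561], [-0.0069, 0.077, 0.1561], [-0.0073, 0.077, 0.1561], [-0.0, -0.0, 0.1656], [-0.0, -0.0, 0.1656], [-0.0, -0.0, 0.1656], [-0.0, -0.0, 0.1656], [-0.0, -0.0, 0.1656]]
[[0.0001, 0.0001, -0.0047], [0.0001, 0.0001, -0.0047], [0.0001, 0.0001, -0.0047], [0.0, 0.0, 0.0], [0.0, 0.0, 0.0], [0.0, 0.0, 0.0], [0.0, 0.0, 0.0], [0.0, 0.0, 0.0]]
carry
[[0.0, 0.0, 0.0], [0.0, 0.0, 0.0], [0.0, 0.0, 0.0], [0.0, 0.0, 0.0], [0.0, 0.0, -0.152], [0.0, 0.0, -0.152], [0.0, 0.0, -0.152], [0.0, 0.0, -0.152]]
[[0.0, 0.0, 0.0], [0.0, 0.0, 0.0], [0.0, 0.0, 0.0], [0.0, 0.0, 0.0], [0.0, 0.0, 0.0], [0.0, 0.0, 0.0], [0.0, 0.0, 0.0], [0.0, 0.0, 0.0]]
[[-0.1753, -0.0243, -0.0], [-0.1753, -0.0243, -0.0], [-0.1753, -0.0243, -0.0], [-0.1753, -0.0243, -0.0], [-0.1753, -0.0243, -0.0], [-0.1753, -0.0243, -0.0], [0.0, -0.0, 0.14], [0.0, -0.0, 0.14]]
[[0.0, 0.0, 0.0], [0.0, 0.0, 0.0], [0.0, 0.0, 0.0], [0.0, 0.0, 0.0], [0.0, 0.0, 0.0], [0.0, 0.0, 0.0], [0.0, 0.0, 0.0], [0.0, 0.0, 0.0]]
[[0.0, -0.0, 0.0838], [0.0, -0.0, 0.0838], [0.0, -0.0, 0.0838], [0.0, -0.0, 0.0838], [0.0, 0.0, 0.0], [0.0, 0.0, 0.0], [0.0, 0.0, 0.0], [0.0, 0.0, 0.0]]
[[0.0, 0.0, 0.0], [0.0, 0.0, 0.0], [0.0, 0.0, 0.0], [0.0, 0.0, 0.0], [0.0, 0.0, 0.0], [0.0, 0.0, 0.0], [0.0, 0.0, 0.0], [0.0, 0.0, 0.0]]
```

Call:
play_rows(slide=[[-0.0065,0.077,0.156],[-0.007,0.077,0.156],[-0.0073,0.077,0.156],[0,0,0.166],[0,0,0.166],[0,0,0.16],[0,0,0.06],[0,0,0]], twist=[[0,0,-0.0047],[0,0,-0.0047],[0,0,-0.0047],[0,0,0],[0,0,0],[0,0,0],[0,0,0],[0,0,0]], fingers=-0.4)

```text
t: 4.25
tool_pos: [0.5214, 0.2451, 0.0995]
orientation: [-2.068, -2.362, 0.007]
force: [-0.4, 0.3, 0.5]
opening: 0.0652
gripper_force: 0.0
```

Run:
```python
from h import *
plan([([.5233,.2455,.033],97.6,8)])
```

```text
[[0.0001, 0.0011, 0.0333], [0.0001, 0.0011, 0.0333], [0.0001, 0.0011, 0.0333], [0.0001, 0.0011, 0.0333], [0.0001, 0.0011, 0.0333], [0.0001, 0.001, 0.0333], [0.0001, 0.001, 0.0333], [0.0001, 0.001, 0.0333]]
[[-0.0006, 0.0001, -0.0], [-0.0006, 0.0001, -0.0], [-0.0006, 0.0001, -0.0], [-0.0006, 0.0001, -0.0], [-0.0006, 0.0001, -0.0], [-0.0006, 0.0001, -0.0], [-0.0006, 0.0001, -0.0], [-0.0006, 0.0001, -0.0]]
```

Call:
play_rows(slide=[[0,0.004,0.044],[0,0.004,0.044],[0,0,0.044],[0,0,0.044],[0,0,0.044],[0,0,0.044],[0,0,0],[0,0,0]], twist=[[-0.002,0,0],[-0.002,0,0],[0,0,0],[0,0,0],[0,0,0],[0,0,0],[0,0,0],[0,0,0]])

```text
t: 5.05
tool_pos: [0.5249, 0.2467, 0.0355]
orientation: [2.066, 2.363, 0.004]
force: [-0.1, 0.6, 0.1]
opening: 0.065
gripper_force: 0.0
```

Call:
play_rows(slide=[[0,0,0],[0,0,0],[0,0,0],[0,0,0],[0,0,0],[0,0,0],[0,0,0],[0,0,0]], twist=[[0,0,0],[0,0,0],[0,0,0],[0,0,0],[0,0,0],[0,0,0],[0,0,0],[0,0,0]], fingers=1, force=20)

```text
t: 5.85
tool_pos: [0.5255, 0.2469, 0.0363]
orientation: [2.066, 2.363, 0.006]
force: [0.0, 0.0, 3.3]
opening: 0.0364
gripper_force: 20.0
```

Call:
play_rows(slide=[[0,0,-0.05],[0,0,-0.1],[0,0,-0.14],[0,0,-0.15],[0,0,-0.13],[0,0,-0.05],[0,0,0],[0,0,0]], twist=[[0,0,0],[0,0,0],[0,0,0],[0,0,0],[0,0,0],[0,0,0],[0,0,0],[0,0,0]])

```text
t: 6.65
tool_pos: [0.5239, 0.2464, 0.1894]
orientation: [2.067, 2.363, 0.002]
force: [-0.8, -0.4, -2.2]
opening: 0.0363
gripper_force: 20.0
```

Run:
```python
from h import *
s=robot.read_state();print(s['tool_pos'],s['opening'],s['gripper_force'])
plan([([.522,-.02,.13],97.6,8),([.522,-.02,.0345],None,5)])
```

```text
[0.52385478 0.24640759 0.18936241] 0.03627601876264321 19.984872019995237
[[-0.1319, -0.0187, 0.0297], [-0.1319, -0.0187, 0.0297], [-0.1319, -0.0187, 0.0297], [-0.1319, -0.0187, 0.0297], [-0.1319, -0.0186, 0.0297], [-0.1319, -0.0186, 0.0297], [-0.1319, -0.0186, 0.0297], [-0.1319, -0.0186, 0.0297]]
[[0.0003, 0.0001, 0.0001], [0.0003, 0.0001, 0.0001], [0.0003, 0.0001, 0.0001], [0.0003, 0.0001, 0.0001], [0.0003, 0.0001, 0.0001], [0.0003, 0.0001, 0.0001], [0.0003, 0.0001, 0.0001], [0.0003, 0.0001, 0.0001]]
[[-0.0, -0.0, 0.0764], [-0.0, -0.0, 0.0764], [-0.0, -0.0, 0.0764], [-0.0, -0.0, 0.0764], [-0.0, -0.0, 0.0764]]
[[0.0, 0.0, 0.0], [0.0, 0.0, 0.0], [0.0, 0.0, 0.0], [0.0, 0.0, 0.0], [0.0, 0.0, 0.0]]
```

Call:
play_rows(slide=[[-0.1,-0.014,0],[-0.15,-0.021,0],[-0.18,-0.0255,0.04],[-0.18,-0.0255,0.06],[-0.18,-0.0255,0.06],[-0.16,-0.023,0.06],[-0.105,-0.015,0.02],[0,0,0]], twist=[[0,0,0],[0,0,0],[0,0,0],[0,0,0],[0,0,0],[0,0,0],[0,0,0],[0,0,0]])

```text
t: 7.45
tool_pos: [0.52, -0.0225, 0.1266]
orientation: [-2.071, -2.359, 0.002]
force: [-0.2, 1.4, 0.0]
opening: 0.0364
gripper_force: 20.0
```

Call:
play_rows(slide=[[0,0,0.06],[0,0,0.06],[0,0,0.06],[0,0,0.06],[0,0,0.04],[0,0,0],[0,0,0],[0,0,0]], twist=[[0,0,0],[0,0,0],[0,0,0],[0,0,0],[0,0,0],[0,0,0],[0,0,0],[0,0,0]])

```text
t: 8.25
tool_pos: [0.524, -0.0196, 0.0617]
orientation: [2.065, 2.362, 0.006]
force: [-0.7, 0.5, -0.1]
opening: 0.0365
gripper_force: 20.0
```

Call:
play_rows(slide=[[0,0,0.025],[0,0,0.025],[0,0,0.02],[0,0,0.015],[0,0,0.01],[0,0,0.006],[0,0,0],[0,0,0]], twist=[[0,0,0],[0,0,0],[0,0,0],[0,0,0],[0,0,0],[0,0,0],[0,0,0],[0,0,0]])

```text
t: 9.05
tool_pos: [0.5234, -0.0196, 0.0357]
orientation: [2.066, 2.363, 0.005]
force: [0.2, 0.1, -0.5]
opening: 0.0363
gripper_force: 20.0
```

Run:
```python
from h import *
s=robot.read_state();print(s['tool_pos'],s['force'],down(97.6).as_rotvec(),(down(97.6).inv()*R.from_rotvec(s['orientation'])).as_rotvec(degrees=True))
```

```text
[ 0.52344875 -0.01961409  0.035668  ] [ 0.21641479  0.05480419 -0.45645684] [2.06933397e+00 2.36378115e+00 1.44739851e-16] [-0.25147514 -0.00234327 -0.06060124]
```

Call:
play_rows(slide=[[0,0,0.004],[0,0,0.004],[0,0,0.002],[0,0,0],[0,0,0],[0,0,0],[0,0,0],[0,0,0]], twist=[[0,0,0],[0,0,0],[0,0,0],[0,0,0],[0,0,0],[0,0,0],[0,0,0],[0,0,0]])

```text
t: 9.85
tool_pos: [0.5234, -0.0196, 0.0332]
orientation: [2.066, 2.363, 0.005]
force: [-2.1, -0.3, 4.5]
opening: 0.0363
gripper_force: 20.0
```

Call:
play_rows(slide=[[0,0,0],[0,0,0],[0,0,0],[0,0,-0.08],[0,0,-0.15],[0,0,-0.19],[0,0,-0.19],[0,0,-0.06]], twist=[[0,0,0],[0,0,0],[0,0,0],[0,0,0],[0,0,0],[0,0,0],[0,0,0],[0,0,0]], fingers=-0.4)

```text
t: 10.65
tool_pos: [0.5253, -0.02, 0.2067]
orientation: [2.062, 2.357, 0.012]
force: [0.3, -0.0, -0.0]
opening: 0.0647
gripper_force: 0.0
```

Run:
```python
from h import *
s=robot.read_state();print(s['tool_pos'],s['opening'])
plan([([.5148,.3057,.17],97.6,8),([.5148,.3057,.040],None,8)])
```

```text
[ 0.52532959 -0.02000891  0.20671545] 0.06473004185465901
[[0.1621, 0.0163, 0.0182], [0.1621, 0.0163, 0.0182], [0.1621, 0.0163, 0.0182], [0.1621, 0.0163, 0.0183], [0.1621, 0.0163, 0.0183], [0.1621, 0.0163, 0.0183], [0.1621, 0.0163, 0.0183], [0.1621, 0.0163, 0.0183]]
[[0.0015, 0.0003, 0.0001], [0.0015, 0.0003, 0.0001], [0.0015, 0.0003, 0.0001], [0.0015, 0.0003, 0.0001], [0.0015, 0.0003, 0.0001], [0.0015, 0.0003, 0.0001], [0.0015, 0.0003, 0.0001], [0.0015, 0.0003, 0.0001]]
[[-0.0, -0.0, 0.065], [-0.0, -0.0, 0.065], [-0.0, -0.0, 0.065], [-0.0, -0.0, 0.065], [-0.0, -0.0, 0.065], [-0.0, -0.0, 0.065], [-0.0, -0.0, 0.065], [-0.0, -0.0, 0.065]]
[[0.0, 0.0, 0.0], [0.0, 0.0, 0.0], [0.0, 0.0, 0.0], [0.0, 0.0, 0.0], [0.0, 0.0, 0.0], [0.0, 0.0, 0.0], [0.0, 0.0, 0.0], [0.0, 0.0, 0.0]]
```

Call:
play_rows(slide=[[0.1,0.01,0],[0.19,0.019,0],[0.19,0.019,0],[0.19,0.019,0],[0.19,0.019,0.02],[0.19,0.019,0.04],[0.18,0.018,0.06],[0.067,0.007,0.02]], twist=[[0.001,0,0],[0.001,0,0],[0,0,0],[0,0,0],[0,0,0],[0,0,0],[0,0,0],[0,0,0]])

```text
t: 11.45
tool_pos: [0.5096, 0.3093, 0.1629]
orientation: [-2.064, -2.368, 0.001]
force: [-0.3, -0.7, 0.2]
opening: 0.0654
gripper_force: 0.0
```

Call:
play_rows(slide=[[0,0,0],[0,0,0],[0,0,0],[0,0,0],[0,0,0],[0,0,0],[0,0,0],[0,0,0]], twist=[[0,0,0],[0,0,0],[0,0,0],[0,0,0],[0,0,0],[0,0,0],[0,0,0],[0,0,0]])

```text
t: 12.25
tool_pos: [0.5118, 0.3059, 0.1657]
orientation: [2.067, 2.364, 0.003]
force: [0.4, 0.3, 0.2]
opening: 0.0653
gripper_force: 0.0
```

Run:
```python
from h import *
s=robot.read_state();print(s['tool_pos'],s['opening'])
plan([([.5148,.3057,.040],97.6,8)])
```

```text
[0.51175869 0.30585492 0.16573183] 0.06528838812899791
[[-0.0003, 0.0014, 0.0629], [-0.0003, 0.0014, 0.0629], [-0.0003, 0.0014, 0.0629], [-0.0003, 0.0014, 0.0629], [-0.0003, 0.0014, 0.0629], [-0.0003, 0.0014, 0.0629], [-0.0003, 0.0015, 0.0629], [-0.0003, 0.0015, 0.0629]]
[[0.0003, -0.0, 0.0001], [0.0003, -0.0, 0.0001], [0.0003, -0.0, 0.0001], [0.0003, -0.0, 0.0001], [0.0003, -0.0, 0.0001], [0.0003, -0.0, 0.0001], [0.0003, -0.0, 0.0001], [0.0003, -0.0, 0.0001]]
```

Call:
play_rows(slide=[[0,0.005,0.08],[0,0.005,0.12],[0,0,0.12],[0,0,0.09],[0,0,0.06],[0,0,0.03],[0,0,0],[0,0,0]], twist=[[0,0,0],[0,0,0],[0,0,0],[0,0,0],[0,0,0],[0,0,0],[0,0,0],[0,0,0]])

```text
t: 13.05
tool_pos: [0.5152, 0.3068, 0.0418]
orientation: [2.067, 2.363, 0.005]
force: [1.0, 0.4, 0.7]
opening: 0.0649
gripper_force: 0.0
```

Call:
play_rows(slide=[[0,0,0.008],[0,0,0],[0,0,0],[0,0,0],[0,0,0],[0,0,0],[0,0,0],[0,0,0]], twist=[[0,0,0],[0,0,0],[0,0,0],[0,0,0],[0,0,0],[0,0,0],[0,0,0],[0,0,0]], fingers=1, force=15)

```text
t: 13.85
tool_pos: [0.5146, 0.3065, 0.0389]
orientation: [2.067, 2.364, 0.003]
force: [0.1, -0.0, 2.6]
opening: 0.0363
gripper_force: 15.0
```

Call:
play_rows(slide=[[0,0,-0.05],[0,0,-0.1],[0,0,-0.14],[0,0,-0.15],[0,0,-0.13],[0,0,-0.05],[0,0,0],[0,0,0]], twist=[[0,0,0],[0,0,0],[0,0,0],[0,0,0],[0,0,0],[0,0,0],[0,0,0],[0,0,0]])

```text
t: 14.65
tool_pos: [0.5135, 0.306, 0.192]
orientation: [2.068, 2.364, -0.0]
force: [0.2, 0.5, -0.6]
opening: 0.0356
gripper_force: 15.0
```

Run:
```python
from h import *
s=robot.read_state();print(s['tool_pos'],s['opening'],s['gripper_force'])
plan([([.506,.043,.12],97.6,8)])
```

```text
[0.51346217 0.3059862  0.19201572] 0.035629468201340435 14.967570594744757
[[-0.1298, -0.0212, 0.0361], [-0.1298, -0.0212, 0.0361], [-0.1298, -0.0212, 0.0361], [-0.1298, -0.0212, 0.0361], [-0.1298, -0.0212, 0.036], [-0.1298, -0.0211, 0.036], [-0.1298, -0.0211, 0.036], [-0.1298, -0.0211, 0.036]]
[[0.0, 0.0001, 0.0001], [0.0, 0.0001, 0.0001], [0.0, 0.0001, 0.0001], [0.0, 0.0001, 0.0001], [0.0, 0.0001, 0.0001], [0.0, 0.0001, 0.0001], [0.0, 0.0001, 0.0001], [0.0, 0.0001, 0.0001]]
```

Call:
play_rows(slide=[[-0.1,-0.016,0],[-0.15,-0.024,0],[-0.18,-0.029,0.04],[-0.18,-0.029,0.06],[-0.18,-0.029,0.07],[-0.15,-0.025,0.06],[-0.1,-0.017,0.02],[0,0,0]], twist=[[0,0,0],[0,0,0],[0,0,0],[0,0,0],[0,0,0],[0,0,0],[0,0,0],[0,0,0]])

```text
t: 15.45
tool_pos: [0.5041, 0.0401, 0.1269]
orientation: [-2.07, -2.359, 0.006]
force: [-1.0, 0.4, -1.3]
opening: 0.0357
gripper_force: 15.0
```

Call:
play_rows(slide=[[0,0,0.06],[0,0,0.07],[0,0,0.06],[0,0,0.04],[0,0,0.02],[0,0,0],[0,0,0],[0,0,0]], twist=[[0,0,0],[0,0,0],[0,0,0],[0,0,0],[0,0,0],[0,0,0],[0,0,0],[0,0,0]])

```text
t: 16.25
tool_pos: [0.5079, 0.0431, 0.0694]
orientation: [2.066, 2.363, 0.004]
force: [-0.1, -0.1, -0.5]
opening: 0.0359
gripper_force: 15.0
```

Run:
```python
from h import *
p,d=cams.read_camera('side');s=robot.read_state();print(s['opening'],s['tool_pos'])
cv2.imwrite('pics/side1.png',cv2.resize(p[140:290,250:450],None,fx=3.5,fy=3.5,interpolation=2)[...,::-1])
```

```text
0.035971750594951814 [0.50789183 0.04307938 0.06942541]
```

View pics/side1.png

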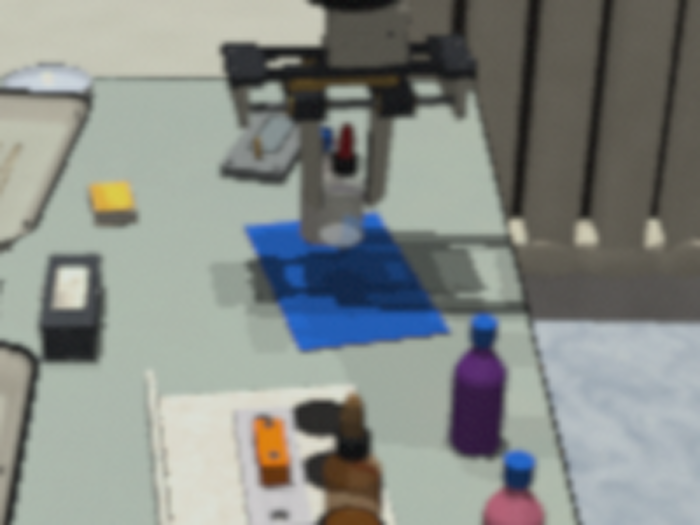

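The side view shows the red bottle hanging upright in the fingers above the mat, with the white one standing behind it, the plate in place and brown on its spot. Lowering.

Call:
play_rows(slide=[[0,0,0.03],[0,0,0.03],[0,0,0.025],[0,0,0.02],[0,0,0.014],[0,0,0.008],[0,0,0],[0,0,0]], twist=[[0,0,0],[0,0,0],[0,0,0],[0,0,0],[0,0,0],[0,0,0],[0,0,0],[0,0,0]])

```text
t: 17.1
tool_pos: [0.5074, 0.0431, 0.0369]
orientation: [2.067, 2.364, 0.003]
force: [0.3, 0.7, -0.9]
opening: 0.0358
gripper_force: 15.0
```

Call:
play_rows(slide=[[0,0,0.004],[0,0,0.004],[0,0,0],[0,0,0],[0,0,0],[0,0,0],[0,0,0],[0,0,0]], twist=[[0,0,0],[0,0,0],[0,0,0],[0,0,0],[0,0,0],[0,0,0],[0,0,0],[0,0,0]])

```text
t: 17.9
tool_pos: [0.5078, 0.0431, 0.0358]
orientation: [2.067, 2.363, 0.004]
force: [-3.2, 0.3, 6.3]
opening: 0.0359
gripper_force: 15.0
```

Call:
play_rows(slide=[[0,0,0],[0,0,0],[0,0,0],[0,0,-0.08],[0,0,-0.15],[0,0,-0.19],[0,0,-0.19],[0,0,-0.06]], twist=[[0,0,0],[0,0,0],[0,0,0],[0,0,0],[0,0,0],[0,0,0],[0,0,0],[0,0,0]], fingers=-0.4)

```text
t: 18.7
tool_pos: [0.5096, 0.043, 0.2084]
orientation: [2.063, 2.359, 0.011]
force: [1.5, -0.5, 0.5]
opening: 0.065
gripper_force: 0.0
```

Run:
```python
from h import *
s=robot.read_state();print(s['tool_pos'],s['opening'])
plan([([.507,.3636,.165],97.6,8)])
```

```text
[0.50958095 0.04300365 0.20844331] 0.06504119754763737
[[0.1591, 0.0199, 0.0217], [0.1591, 0.0199, 0.0217], [0.1591, 0.0199, 0.0217], [0.1591, 0.0199, 0.0217], [0.1591, 0.0199, 0.0217], [0.1591, 0.0199, 0.0217], [0.1591, 0.0199, 0.0217], [0.1591, 0.0199, 0.0217]]
[[0.0013, 0.0001, 0.0001], [0.0013, 0.0001, 0.0001], [0.0013, 0.0001, 0.0001], [0.0013, 0.0001, 0.0001], [0.0013, 0.0001, 0.0001], [0.0013, 0.0001, 0.0001], [0.0013, 0.0001, 0.0001], [0.0013, 0.0001, 0.0001]]
```

Call:
play_rows(slide=[[0.1,0.012,0],[0.19,0.0235,0],[0.19,0.0235,0],[0.19,0.0235,0],[0.19,0.0235,0.02],[0.19,0.0235,0.05],[0.16,0.02,0.05],[0.063,0.008,0.01]], twist=[[0,0,0],[0,0,0],[0,0,0],[0,0,0],[0,0,0],[0,0,0],[0,0,0],[0,0,0]])

```text
t: 19.5
tool_pos: [0.5014, 0.3665, 0.1668]
orientation: [-2.064, -2.368, 0.003]
force: [0.0, 0.4, -0.8]
opening: 0.065
gripper_force: 0.0
```

Call:
play_rows(slide=[[0,0,0],[0,0,0],[0,0,0],[0,0,0],[0,0,0],[0,0,0],[0,0,0],[0,0,0]], twist=[[0,0,0],[0,0,0],[0,0,0],[0,0,0],[0,0,0],[0,0,0],[0,0,0],[0,0,0]])

```text
t: 20.3
tool_pos: [0.5036, 0.3636, 0.17]
orientation: [2.067, 2.364, 0.003]
force: [0.3, 1.6, 0.2]
opening: 0.0649
gripper_force: 0.0
```

Down from .170 to .030.

Call:
play_rows(slide=[[0,0.005,0.09],[0,0.005,0.13],[0,0,0.13],[0,0,0.1],[0,0,0.07],[0,0,0.04],[0,0,0],[0,0,0]], twist=[[0,0,0],[0,0,0],[0,0,0],[0,0,0],[0,0,0],[0,0,0],[0,0,0],[0,0,0]])

```text
t: 21.1
tool_pos: [0.507, 0.3645, 0.031]
orientation: [2.067, 2.364, 0.005]
force: [0.0, 0.1, 1.0]
opening: 0.0652
gripper_force: 0.0
```

Call:
play_rows(slide=[[0,0,0],[0,0,0],[0,0,0],[0,0,0],[0,0,0],[0,0,0],[0,0,0],[0,0,0]], twist=[[0,0,0],[0,0,0],[0,0,0],[0,0,0],[0,0,0],[0,0,0],[0,0,0],[0,0,0]], fingers=1, force=15)

```text
t: 21.9
tool_pos: [0.5066, 0.3642, 0.0303]
orientation: [2.067, 2.364, 0.003]
force: [-0.3, 0.2, 3.9]
opening: 0.0359
gripper_force: 15.0
```

Call:
play_rows(slide=[[0,0,-0.05],[0,0,-0.1],[0,0,-0.14],[0,0,-0.16],[0,0,-0.14],[0,0,-0.06],[0,0,0],[0,0,0]], twist=[[0,0,0],[0,0,0],[0,0,0],[0,0,0],[0,0,0],[0,0,0],[0,0,0],[0,0,0]])

```text
t: 22.7
tool_pos: [0.5053, 0.3636, 0.1907]
orientation: [2.068, 2.364, -0.0]
force: [-0.5, -0.2, -0.9]
opening: 0.0363
gripper_force: 15.0
```

Run:
```python
from h import *
s=robot.read_state();print(s['tool_pos'],s['opening'])
plan([([.490,.106,.12],97.6,8)])
```

```text
[0.50533059 0.36364541 0.19068644] 0.03629057712484471
[[-0.1266, -0.0248, 0.0354], [-0.1266, -0.0248, 0.0354], [-0.1266, -0.0247, 0.0354], [-0.1266, -0.0247, 0.0354], [-0.1267, -0.0247, 0.0354], [-0.1267, -0.0247, 0.0354], [-0.1267, -0.0247, 0.0354], [-0.1267, -0.0247, 0.0354]]
[[0.0, 0.0001, 0.0001], [0.0, 0.0001, 0.0001], [0.0, 0.0001, 0.0001], [0.0, 0.0001, 0.0001], [0.0, 0.0001, 0.0001], [0.0, 0.0001, 0.0001], [0.0, 0.0001, 0.0001], [0.0, 0.0001, 0.0001]]
```

Call:
play_rows(slide=[[-0.1,-0.02,0],[-0.15,-0.029,0],[-0.175,-0.034,0.04],[-0.175,-0.034,0.06],[-0.175,-0.034,0.07],[-0.14,-0.027,0.06],[-0.098,-0.02,0.02],[0,0,0]], twist=[[0,0,0],[0,0,0],[0,0,0],[0,0,0],[0,0,0],[0,0,0],[0,0,0],[0,0,0]])

```text
t: 23.5
tool_pos: [0.4877, 0.1034, 0.1254]
orientation: [-2.07, -2.359, 0.007]
force: [0.1, 0.2, -1.7]
opening: 0.0361
gripper_force: 15.0
```

Call:
play_rows(slide=[[0,0,0.06],[0,0,0.07],[0,0,0.06],[0,0,0.04],[0,0,0.04],[0,0,0.03],[0,0,0],[0,0,0]], twist=[[0,0,0],[0,0,0],[0,0,0],[0,0,0],[0,0,0],[0,0,0],[0,0,0],[0,0,0]])

```text
t: 24.3
tool_pos: [0.4912, 0.1065, 0.055]
orientation: [2.067, 2.364, 0.003]
force: [-0.3, 0.2, -1.0]
opening: 0.0363
gripper_force: 15.0
```

Call:
play_rows(slide=[[0,0,0.025],[0,0,0.025],[0,0,0.02],[0,0,0.015],[0,0,0.012],[0,0,0.008],[0,0,0.003],[0,0,0]], twist=[[0,0,0],[0,0,0],[0,0,0],[0,0,0],[0,0,0],[0,0,0],[0,0,0],[0,0,0]])

```text
t: 25.1
tool_pos: [0.491, 0.1065, 0.0277]
orientation: [2.067, 2.364, 0.002]
force: [0.1, -0.2, -0.8]
opening: 0.0365
gripper_force: 15.0
```

Call:
play_rows(slide=[[0,0,0.003],[0,0,0.003],[0,0,0],[0,0,0],[0,0,0],[0,0,0],[0,0,0],[0,0,0]], twist=[[0,0,0],[0,0,0],[0,0,0],[0,0,0],[0,0,0],[0,0,0],[0,0,0],[0,0,0]])

```text
t: 25.9
tool_pos: [0.4914, 0.1065, 0.0272]
orientation: [2.067, 2.364, 0.003]
force: [-2.6, -0.0, 7.2]
opening: 0.0362
gripper_force: 15.0
```

Call:
play_rows(slide=[[0,0,0],[0,0,0],[0,0,0],[0,0,-0.08],[0,0,-0.15],[0,0,-0.19],[0,0,-0.19],[0,0,-0.1]], twist=[[0,0,0],[0,0,0],[0,0,0],[0,0,0],[0,0,0],[0,0,0],[0,0,0],[0,0,0]], fingers=-0.4)

```text
t: 26.7
tool_pos: [0.4923, 0.1066, 0.2086]
orientation: [2.065, 2.361, 0.009]
force: [1.2, 0.2, 0.1]
opening: 0.065
gripper_force: 0.0
```

Call:
play_rows(slide=[[0.08,0.06,0],[0.08,0.06,0],[0.08,0.06,0],[0.08,0.06,0],[0.08,0.05,0],[0,0,0],[0,0,0],[0,0,0]], twist=[[0,0,0],[0,0,0],[0,0,0],[0,0,0],[0,0,0],[0,0,0],[0,0,0],[0,0,0]])

```text
t: 27.5
tool_pos: [0.5488, 0.2145, 0.2037]
orientation: [2.068, 2.364, 0.001]
force: [-0.5, -0.3, 0.2]
opening: 0.0651
gripper_force: 0.0
```

Run:
```python
from h import *
p,d,c=shot('w4');s=robot.read_state();print(s['t'],s['tool_pos'],s['orientation'])
```

```text
27.55 [0.54891565 0.21440671 0.20382995] [2.06792263e+00 2.36316554e+00 1.83876177e-03]
```

View pics/w4.png

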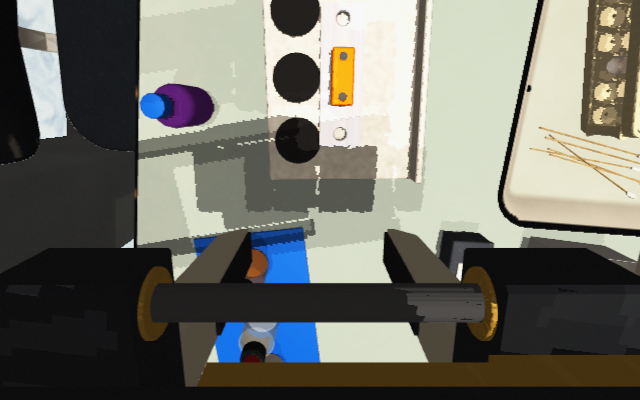

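The plate is clear: grip at (342,76), holes at (343,18) and (340,134), and the three dark spots at about (294,15), (297,77) and (297,140). The three bottles are on the mat at the bottom of the picture. Measuring the plate and spots.

Run:
```python
from h import *
p,d,c=load('w4');hsv=cv2.cvtColor(p,cv2.COLOR_RGB2HSV)
m=cv2.inRange(hsv,(10,180,120),(25,255,255));m[:35]=0;m[115:]=0
k=max(cv2.findContours(m,0,1)[0],key=cv2.contourArea)
print('grip',cv2.minAreaRect((ray(k[:,0],.034,c)[:,:2]*1000).astype('f4')),cv2.minAreaRect(k))
W=cloud(d,c);sel=(W[...,2]>.028)&(W[...,2]<.04)&(m>0);print('gripdepth',W[sel].mean(0),sel.sum())
g=p.min(2)
for (u,v) in [(343,18),(340,134)]:
    w=hsv[v-10:v+11,u-10:u+11];e=cv2.Canny(p[max(v-12,0):v+13,u-12:u+13],60,150)
    y,x=np.nonzero(e);r=np.hypot(x-12,y-12);s=r<10;
    E=cv2.fitEllipse(np.c_[x[s],y[s]].astype('f4'));print('hole',E[0][0]+u-12,E[0][1]+max(v-12,0),E[1],ray([(E[0][0]+u-12,E[0][1]+max(v-12,0))],.014,c).round(4))
m=cv2.inRange(p,(0,0,0),(60,60,60));z=np.zeros_like(m);z[:,268:322]=m[:,268:322];z[168:]=0
for k in cv2.findContours(z,0,1)[0]:
    if cv2.contourArea(k)>500:
        q=(ray(k[:,0],.006,c)[:,:2]*1000).astype('f4');print('spot',cv2.minEnclosingCircle(q),q.mean(0))
```

```text
grip ((557.4415893554688, 309.84991455078125), (19.630523681640625, 49.0973014831543), 7.725601673126221) ((342.0, 76.0), (58.0, 22.0), 90.0)
gripdepth [0.55749959 0.31062495 0.03443466] 1133
hole 342.354793548584 18.205479621887207 (13.99760913848877, 15.446045875549316) [[0.5513 0.3614 0.014 ]]
hole 339.21582412719727 133.25822639465332 (13.246055603027344, 14.175190925598145) [[0.5638 0.2589 0.014 ]]
spot ((523.912841796875, 245.8618621826172), 22.90625) [523.70105 245.90457]
spot ((515.3641967773438, 305.54449462890625), 22.705001831054688) [515.3286 305.2944]
spot ((506.8104553222656, 364.331298828125), 22.288475036621094) [507.12033 360.79385]
```

Run:
```python
from h import *
plan([([.5575,.310,.07],97.6,8)])
```

```text
[[0.0468, 0.0105, 0.0669], [0.0468, 0.0105, 0.0669], [0.0468, 0.0105, 0.0669], [0.0468, 0.0105, 0.0669], [0.0468, 0.0105, 0.0669], [0.0468, 0.0105, 0.0669], [0.0468, 0.0106, 0.0669], [0.0468, 0.0106, 0.0669]]
[[0.0002, 0.0, 0.0], [0.0002, 0.0, 0.0], [0.0002, 0.0, 0.0], [0.0002, 0.0, 0.0], [0.0002, 0.0, 0.0], [0.0002, 0.0, 0.0], [0.0002, 0.0, 0.0], [0.0002, 0.0, 0.0]]
```

Call:
play_rows(slide=[[0.062,0.014,0.05],[0.062,0.014,0.09],[0.062,0.014,0.11],[0.062,0.014,0.11],[0.062,0.014,0.1],[0.062,0.014,0.06],[0,0,0],[0,0,0]], twist=[[0,0,0],[0,0,0],[0,0,0],[0,0,0],[0,0,0],[0,0,0],[0,0,0],[0,0,0]])

```text
t: 28.35
tool_pos: [0.5573, 0.3102, 0.0733]
orientation: [2.067, 2.365, 0.001]
force: [0.6, 0.6, -0.2]
opening: 0.0653
gripper_force: 0.0
```

Run:
```python
from h import *
s=robot.read_state();print(s['tool_pos'],s['opening'])
plan([([.5575,.310,.018],97.6,6)])
```

```text
[0.557274   0.3102154  0.07332129] 0.06532726010668617
[[-0.0001, 0.0001, 0.0369], [-0.0001, 0.0001, 0.0369], [-0.0001, 0.0001, 0.0369], [-0.0002, 0.0001, 0.0369], [-0.0002, 0.0001, 0.0369], [-0.0002, 0.0001, 0.0369]]
[[0.0001, 0.0001, 0.0003], [0.0001, 0.0001, 0.0003], [0.0001, 0.0001, 0.0003], [0.0001, 0.0001, 0.0003], [0.0001, 0.0001, 0.0003], [0.0001, 0.0001, 0.0003]]
```

Call:
play_rows(slide=[[0,-0.001,0.045],[0,-0.001,0.055],[0,0,0.05],[0,0,0.04],[0,0,0.02],[0,0,0.008],[0,0,0],[0,0,0]], twist=[[0,0,0],[0,0,0],[0,0,0],[0,0,0],[0,0,0],[0,0,0],[0,0,0],[0,0,0]])

```text
t: 29.15
tool_pos: [0.5579, 0.3104, 0.02]
orientation: [2.067, 2.364, 0.004]
force: [-1.1, -0.1, -0.5]
opening: 0.0652
gripper_force: 0.0
```

Call:
play_rows(slide=[[0,0,0],[0,0,0],[0,0,0],[0,0,0],[0,0,0],[0,0,0],[0,0,0],[0,0,0]], twist=[[0,0,0],[0,0,0],[0,0,0],[0,0,0],[0,0,0],[0,0,0],[0,0,0],[0,0,0]], fingers=1, force=40)

```text
t: 29.95
tool_pos: [0.5576, 0.3102, 0.0195]
orientation: [2.067, 2.364, 0.003]
force: [1.0, 0.0, -0.4]
opening: 0.0192
gripper_force: 40.0
```

Call:
play_rows(slide=[[0,0,-0.03],[0,0,-0.08],[0,0,-0.12],[0,0,-0.15],[0,0,-0.17],[0,0,-0.15],[0,0,-0.08],[0,0,0]], twist=[[0,0,0],[0,0,0],[0,0,0],[0,0,0],[0,0,0],[0,0,0],[0,0,0],[0,0,0]])

```text
t: 30.75
tool_pos: [0.559, 0.3111, 0.2197]
orientation: [2.065, 2.362, 0.014]
force: [0.8, 0.2, -1.4]
opening: 0.0191
gripper_force: 40.0
```

Run:
```python
from h import *
s=robot.read_state();print(s['tool_pos'],s['opening'])
plan([([.555,.26,.22],None,2),([.54,-.03,.22],86,7),([.5285,-.3374,.20],75.3,7)])
```

```text
[0.55904742 0.31107307 0.21967997] 0.019100048590743768
[[-0.1002, -0.0216, -0.0011], [-0.1002, -0.0216, -0.0011], [-0.1631, -0.0306, -0.0007], [-0.1639, -0.0258, -0.0005], [-0.1646, -0.0211, -0.0004], [-0.1651, -0.0163, -0.0003], [-0.1655, -0.0115, -0.0002], [-0.1658, -0.0066, -0.0002]]
[[0.0, 0.0, 0.0], [0.0, 0.0, 0.0], [0.0013, -0.0004, 0.0278], [0.0013, -0.0004, 0.0278], [0.0013, -0.0004, 0.0278], [0.0013, -0.0004, 0.0278], [0.0013, -0.0004, 0.0278], [0.0013, -0.0004, 0.0278]]
[[-0.1659, -0.0018, -0.0001], [-0.1757, 0.0057, 0.0114], [-0.1755, 0.0104, 0.0114], [-0.1751, 0.0151, 0.0114], [-0.1747, 0.0197, 0.0114], [-0.1741, 0.0244, 0.0114], [-0.1734, 0.029, 0.0114], [-0.1725, 0.0336, 0.0114]]
[[0.0013, -0.0004, 0.0278], [0.0, -0.0, 0.0255], [0.0, -0.0, 0.0255], [0.0, -0.0, 0.0255], [0.0, -0.0, 0.0255], [0.0, -0.0, 0.0255], [0.0, -0.0, 0.0255], [0.0, -0.0, 0.0255]]
```

Call:
play_rows(slide=[[-0.1,-0.0216,-0.001],[-0.1,-0.0216,-0.001],[-0.163,-0.0306,0],[-0.164,-0.0258,0],[-0.1646,-0.021,0],[-0.165,-0.0163,0],[-0.1655,-0.0115,0],[-0.1658,-0.0066,0]], twist=[[0,0,0],[0,0,0],[0.001,0,0.0278],[0.001,0,0.0278],[0.001,0,0.0278],[0.001,0,0.0278],[0.001,0,0.0278],[0.001,0,0.0278]])

```text
t: 31.55
tool_pos: [0.5387, 0.0091, 0.2128]
orientation: [-2.264, -2.171, 0.008]
force: [0.7, -0.6, -1.4]
opening: 0.0197
gripper_force: 40.0
```

Call:
play_rows(slide=[[-0.166,-0.0018,0],[-0.1757,0.0057,0.0114],[-0.1755,0.0104,0.0114],[-0.175,0.015,0.0114],[-0.1747,0.0197,0.0114],[-0.174,0.0244,0.0114],[-0.1734,0.029,0.0114],[-0.1725,0.0336,0.0114]], twist=[[0,0,0.0278],[0,0,0.0255],[0,0,0.0255],[0,0,0.0255],[0,0,0.0255],[0,0,0.0255],[0,0,0.0255],[0,0,0.0255]])

```text
t: 32.35
tool_pos: [0.525, -0.3393, 0.1925]
orientation: [-2.484, -1.913, 0.006]
force: [0.8, 0.3, -2.1]
opening: 0.0195
gripper_force: 40.0
```

Call:
play_rows(slide=[[0,0,0],[0,0,0],[0,0,0],[0,0,0],[0,0,0],[0,0,0],[0,0,0],[0,0,0]], twist=[[0,0,0],[0,0,0],[0,0,0],[0,0,0],[0,0,0],[0,0,0],[0,0,0],[0,0,0]])

```text
t: 33.15
tool_pos: [0.5264, -0.338, 0.1952]
orientation: [-2.486, -1.918, 0.005]
force: [0.2, -0.1, -1.6]
opening: 0.02
gripper_force: 40.0
```

Run:
```python
from h import *
p,d,c=shot('w5');s=robot.read_state();print(s['t'],s['tool_pos'],s['orientation'],(down(75.3).inv()*R.from_rotvec(s['orientation'])).as_rotvec(degrees=True))
```

```text
33.2 [ 0.5263997  -0.33808077  0.19515854] [-2.48563029 -1.91738698  0.00515079] [ 0.22208511 -0.06613402  0.00762694]
```

View pics/w5.png

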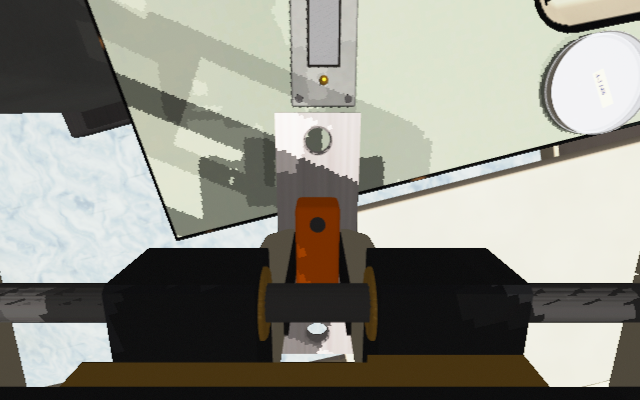

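The held plate's front hole is at (318,140) and the jig's near pin is at (324,80); the far pin is out of frame. I'll raise to see both.

Call:
play_rows(slide=[[0,0,-0.06],[0,0,-0.12],[0,0,-0.13],[0,0,-0.13],[0,0,-0.08],[0,0,0],[0,0,0],[0,0,0]], twist=[[0,0,0],[0,0,0],[0,0,0],[0,0,0],[0,0,0],[0,0,0],[0,0,0],[0,0,0]])

```text
t: 34.0
tool_pos: [0.5263, -0.3379, 0.3231]
orientation: [-2.484, -1.915, 0.006]
force: [-0.9, 0.1, -1.9]
opening: 0.0197
gripper_force: 40.0
```

```bash
cat > pins.py <<'E'
from h import *
import sys
p,d,c=load(sys.argv[1]);s=robot.read_state();t=np.array(s['tool_pos']);r=R.from_rotvec(s['orientation'])
print(s['t'],t,(down(75.3).inv()*r).as_rotvec(degrees=True))
hsv=cv2.cvtColor(p,cv2.COLOR_RGB2HSV)
m=cv2.inRange(hsv,(15,130,60),(32,255,255));m[240:]=0;m[:,:280]=0;m[:,370:]=0
pins=[]
for k in cv2.findContours(m,0,1)[0]:
    if 8<cv2.contourArea(k)<200:
        M=cv2.moments(k);u=M['m10']/M['m00'];v=M['m01']/M['m00'];w=ray([(u,v)],.030,c)[0];pins.append(w)
        print('pin',u,v,cv2.contourArea(k),w.round(4),'tool',r.inv().apply(w-t).round(4))
if len(pins)>1:
    v=pins[0]-pins[1];v=v if v[1]>0 else -v;print('mid',(pins[0]+pins[1])/2,'yaw',np.degrees(np.arctan2(v[1],v[0])),np.linalg.norm(v))
E
python3 - <<'E'
from h import *
p,d,c=shot('w6');cv2.imwrite('pics/w6c.png',cv2.resize(p[0:260,220:420],None,fx=2.3,fy=2.3,interpolation=2)[...,::-1])
E
python3 pins.py w6
```

```text
34.05 [ 0.5262199  -0.33776492  0.32283916] [0.41008767 0.0118536  0.02653184]
pin 322.8 87.525 20.0 [ 0.5525 -0.2523  0.03  ] tool [0.0893 0.0058 0.2928]
```

View pics/w6c.png

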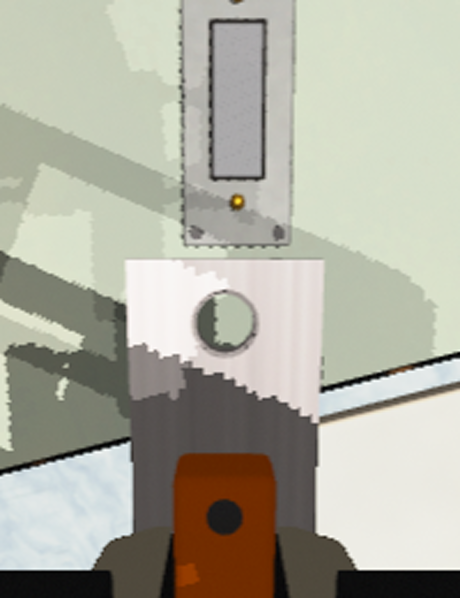

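The far pin is just at the top edge; I'll move 12 mm forward and measure both pins and the held hole.

Call:
play_rows(slide=[[0.016,0,-0.01],[0.016,0,-0.01],[0.016,0,-0.01],[0,0,0],[0,0,0],[0,0,0],[0,0,0],[0,0,0]], twist=[[-0.002,0,0],[-0.002,0,0],[-0.002,0,0],[0,0,0],[0,0,0],[0,0,0],[0,0,0],[0,0,0]])

```text
t: 34.85
tool_pos: [0.5298, -0.3267, 0.3324]
orientation: [2.486, 1.917, 0.001]
force: [0.3, 1.2, -2.2]
opening: 0.0195
gripper_force: 40.0
```

```bash
cat >> pins.py <<'E'
# held hole: dark/edge ellipse near (318,140)
u,v=318,140;e=cv2.Canny(p[v-22:v+23,u-22:u+23],50,130);y,x=np.nonzero(e);q=np.hypot(x-22,y-22);k=(q>9)&(q<18)
E=cv2.fitEllipse(np.c_[x[k],y[k]].astype('f4'));uv=(E[0][0]+u-22,E[0][1]+v-22)
print('hole',uv,E[1],'tool',r.inv().apply(ray([uv],t[2]+.0055,c)[0]-t).round(4))
# jig outline
m=cv2.inRange(hsv,(0,0,100),(180,22,215));g=np.zeros_like(m);g[0:112,292:358]=m[0:112,292:358]
for rows in [range(8,100)]:
  L=[];Rr=[]
  gx=cv2.Sobel(cv2.GaussianBlur(p.astype('f4'),(1,3),0)[...,0]-cv2.GaussianBlur(p.astype('f4'),(1,3),0)[...,2]*1.0,-1,1,0,ksize=3)
  for vv in rows:
    a=np.abs(gx[vv]);L.append((290+a[290:308].argmax(),vv));Rr.append((338+a[338:356].argmax(),vv))
  for n,l in(('L',L),('R',Rr)):
    w=ray(l,.014,c)[:,:2];f=cv2.fitLine(w.astype('f4'),cv2.DIST_HUBER,0.001,.01,.01).ravel();f=f if f[1]>0 else np.r_[-f[:2],f[2:]];print(n,'yaw',np.degrees(np.arctan2(f[1],f[0])),f[2:])
E
python3 -c "
from h import *
shot('w7')"
python3 pins.py w7
```

```text
34.9 [ 0.52985109 -0.32667309  0.33235828] [-0.11405917 -0.05495227  0.03079036]
pin 319.9462365591397 96.94623655913978 15.5 [ 0.5524 -0.2518  0.03  ] tool [0.0785 0.0022 0.3023]
pin 320.363184079602 7.7960199004975115 33.5 [ 0.5786 -0.1531  0.03  ] tool [0.1806 0.0024 0.3022]
mid [ 0.56548736 -0.20242973  0.03      ] yaw 75.16801850127364 0.10211408681373105
hole (317.1809425354004, 139.73155784606934) (27.24583625793457, 28.017269134521484) tool [ 0.0528 -0.0014 -0.0056]
L yaw 74.51295 [ 0.53760487 -0.189207  ]
R yaw 75.3703 [ 0.59047544 -0.2254824 ]
```

Run:
```python
from h import *
plan([([.565,-.2025,.10],75.2,8)])
```

```text
[[0.0646, 0.001, 0.1161], [0.0646, 0.001, 0.1161], [0.0646, 0.001, 0.1161], [0.0646, 0.001, 0.1161], [0.0646, 0.0011, 0.1161], [0.0646, 0.0011, 0.1162], [0.0645, 0.0011, 0.1162], [0.0645, 0.0011, 0.1162]]
[[0.0002, 0.0001, 0.0001], [0.0002, 0.0001, 0.0001], [0.0002, 0.0001, 0.0001], [0.0002, 0.0001, 0.0001], [0.0002, 0.0001, 0.0001], [0.0002, 0.0001, 0.0001], [0.0002, 0.0001, 0.0001], [0.0002, 0.0001, 0.0001]]
```

Call:
play_rows(slide=[[0.0646,0.001,0.1],[0.0646,0.001,0.14],[0.0646,0.001,0.15],[0.0646,0.001,0.15],[0.0646,0.001,0.15],[0.0646,0.001,0.13],[0.0646,0.001,0.08],[0.0646,0.001,0.04]], twist=[[0,0,0],[0,0,0],[0,0,0],[0,0,0],[0,0,0],[0,0,0],[0,0,0],[0,0,0]])

```text
t: 35.7
tool_pos: [0.5637, -0.2012, 0.0945]
orientation: [-2.487, -1.918, 0.002]
force: [-0.8, 0.6, -1.4]
opening: 0.0195
gripper_force: 40.0
```

Call:
play_rows(slide=[[0,0,0.03],[0,0,0.03],[0,0,0.03],[0,0,0.02],[0,0,0],[0,0,0],[0,0,0],[0,0,0]], twist=[[0,0,0],[0,0,0],[0,0,0],[0,0,0],[0,0,0],[0,0,0],[0,0,0],[0,0,0]])

```text
t: 36.5
tool_pos: [0.5655, -0.2029, 0.0704]
orientation: [2.485, 1.916, 0.001]
force: [0.0, -0.3, -1.3]
opening: 0.0196
gripper_force: 40.0
```

Run:
```python
from h import *
p,d,c=shot('w8');cv2.imwrite('pics/w8c.png',cv2.resize(p[100:350,260:380],None,fx=2.4,fy=2.4,interpolation=2)[...,::-1])
s=robot.read_state();print(s['t'],s['tool_pos'],(down(75.2).inv()*R.from_rotvec(s['orientation'])).as_rotvec(degrees=True))
```

```text
36.55 [ 0.56542773 -0.20276105  0.07031746] [-0.16592522 -0.0682057  -0.07094964]
```

View pics/w8c.png

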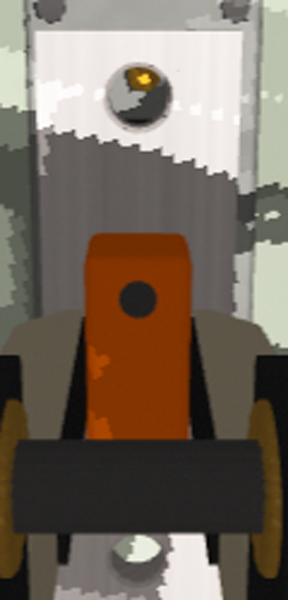

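The far pin's gold tip shows through the front hole at about (319.2,132.1), with the hole's centre at about (317.9,140). Turning that into an offset.

```bash
cat > thru.py <<'E'
from h import *
import sys
p,d,c=load(sys.argv[1]);s=robot.read_state();t=np.array(s['tool_pos']);r=R.from_rotvec(s['orientation'])
hsv=cv2.cvtColor(p,cv2.COLOR_RGB2HSV);m=cv2.inRange(hsv,(15,150,70),(32,255,255));z=np.zeros_like(m);z[124:156,302:334]=m[124:156,302:334]
M=cv2.moments(z,True);a=(M['m10']/M['m00'],M['m01']/M['m00'])
u,v=318,140;e=cv2.Canny(p[v-22:v+23,u-22:u+23],50,130);y,x=np.nonzero(e);q=np.hypot(x-22,y-22);k=(q>11)&(q<17)
E=cv2.fitEllipse(np.c_[x[k],y[k]].astype('f4'));b=(E[0][0]+u-22,E[0][1]+v-22)
P=r.inv().apply(ray([a],float(sys.argv[2]),c)[0]-t);H=r.inv().apply(ray([b],t[2]+.0055-0.0,c)[0]-t)
H2=r.inv().apply(ray([b],t[2]-.0055,c)[0]-t)
print('pin px',a,M['m00'],'hole px',b,E[1],'\npin tool',P.round(4),'hole tool',H.round(4),H2.round(4))
E
python3 thru.py w8 .032
```

```text
pin px (319.06451612903226, 132.55913978494624) 93.0 hole px (317.1800365447998, 140.08088493347168) (26.188295364379883, 27.78669548034668) 
pin tool [ 0.0528 -0.0002  0.0383] hole tool [ 0.0526 -0.0013 -0.0056] [ 0.0516 -0.0013  0.0054]
```

Call:
play_rows(slide=[[0.002,0.002,0.02],[0.002,0.0015,0.025],[0,0,0.025],[0,0,0.02],[0,0,0.015],[0,0,0.01],[0,0,0],[0,0,0]], twist=[[0,0,-0.001],[0,0,0],[0,0,0],[0,0,0],[0,0,0],[0,0,0],[0,0,0],[0,0,0]])

```text
t: 37.35
tool_pos: [0.5664, -0.2019, 0.0412]
orientation: [2.485, 1.918, 0.001]
force: [-0.1, -0.1, -1.3]
opening: 0.0193
gripper_force: 40.0
```

```bash
python3 - <<'E'
from h import *
p,d,c=shot('w9')
s=robot.read_state();print(s['t'],s['tool_pos'],s['force'],s['wrist_torque'],(down(75.2).inv()*R.from_rotvec(s['orientation'])).as_rotvec(degrees=True))
E
python3 thru.py w9 .032
```

```text
37.4 [ 0.5665688  -0.20201492  0.04143809] [-0.47039547  0.0717937  -1.18390033] [-0.03361353 -0.04421569  0.01362706] [-0.15694725 -0.0665571  -0.13193212]
pin px (318.76732673267327, 136.34158415841586) 202.0 hole px (317.14368629455566, 140.31119346618652) (25.710254669189453, 27.374221801757812) 
pin tool [ 0.0531 -0.0007  0.0094] hole tool [ 0.0526 -0.0015 -0.0056] [ 0.0516 -0.0015  0.0054]
```

Call:
play_rows(slide=[[0.002,0.0015,0.008],[0.002,0.001,0.01],[0,0,0.01],[0,0,0.008],[0,0,0.006],[0,0,0.005],[0,0,0],[0,0,0]], twist=[[0,0,-0.001],[0,0,0],[0,0,0],[0,0,0],[0,0,0],[0,0,0],[0,0,0],[0,0,0]])

```text
t: 38.2
tool_pos: [0.5672, -0.2011, 0.0294]
orientation: [2.484, 1.92, 0.001]
force: [0.3, 0.1, -1.3]
opening: 0.0197
gripper_force: 40.0
```

Call:
play_rows(slide=[[0,0,0.003],[0,0,0.003],[0,0,0.003],[0,0,0],[0,0,0],[0,0,0],[0,0,0],[0,0,0]], twist=[[0,0,0],[0,0,0],[0,0,0],[0,0,0],[0,0,0],[0,0,0],[0,0,0],[0,0,0]])

```text
t: 39.0
tool_pos: [0.5673, -0.2011, 0.0274]
orientation: [2.484, 1.92, 0.001]
force: [-3.3, 0.6, 5.5]
opening: 0.0197
gripper_force: 40.0
```

Call:
play_rows(slide=[[0,0,0],[0,0,0],[0,0,0],[0,0,-0.06],[0,0,-0.15],[0,0,-0.19],[0,0,-0.19],[0,0,-0.19]], twist=[[0,0,0],[0,0,0],[0,0,0],[0,0,0],[0,0,0],[0,0,0],[0,0,0],[0,0,0]], fingers=-0.4)

```text
t: 39.8
tool_pos: [0.5666, -0.2007, 0.2253]
orientation: [2.483, 1.919, 0.002]
force: [0.7, -0.2, 0.0]
opening: 0.0651
gripper_force: 0.0
```

Run:
```python
from h import *
p,d,c=shot('w10');W=cloud(d,c)
cv2.imwrite('pics/w10c.png',cv2.resize(p[0:280,200:440],None,fx=2,fy=2,interpolation=2)[...,::-1])
s=robot.read_state();print(s['t'],s['tool_pos'],s['opening'])
R0=down(75.2)
# plate top height at four points in jig frame
for a in (-.03,.03,.04,.06):
  for b in (-.015,.015):
    w=np.array([.5673,-.2011,.022])+R0.apply([a,b,0]);T=np.linalg.inv(c['world_from_camera']);q=T[:3,:3]@w+T[:3,3]
    u,v=int(q[0]/q[2]*c['fx']+c['cx']),int(q[1]/q[2]*c['fy']+c['cy']);
    if 0<=v<400: print(a,b,(u,v),W[v-1:v+2,u-1:u+2,2].mean().round(4))
plan([([.4914,.1065,.165],97.6,8)])
```

```text
39.85 [ 0.57015735 -0.2021885   0.23568521] 0.0651986809855689
-0.03 -0.015 (304, 200) 0.0227
-0.03 0.015 (332, 200) 0.0226
0.03 -0.015 (303, 143) 0.0234
0.03 0.015 (333, 143) 0.0227
0.04 -0.015 (303, 133) 0.0228
0.04 0.015 (333, 133) 0.0226
0.06 -0.015 (303, 113) 0.0225
0.06 0.015 (333, 113) 0.0223
[[0.1395, -0.0776, 0.0337], [0.1431, -0.0707, 0.0339], [0.1463, -0.0636, 0.0341], [0.1492, -0.0564, 0.0344], [0.1517, -0.049, 0.0346], [0.1539, -0.0415, 0.0348], [0.1557, -0.034, 0.035], [0.1571, -0.0263, 0.0352]]
[[0.0018, 0.0008, -0.0463], [0.0018, 0.0008, -0.0463], [0.0018, 0.0008, -0.0463], [0.0018, 0.0008, -0.0463], [0.0018, 0.0008, -0.0463], [0.0018, 0.0008, -0.0463], [0.0018, 0.0008, -0.0463], [0.0018, 0.0008, -0.0463]]
```

View pics/w10c.png

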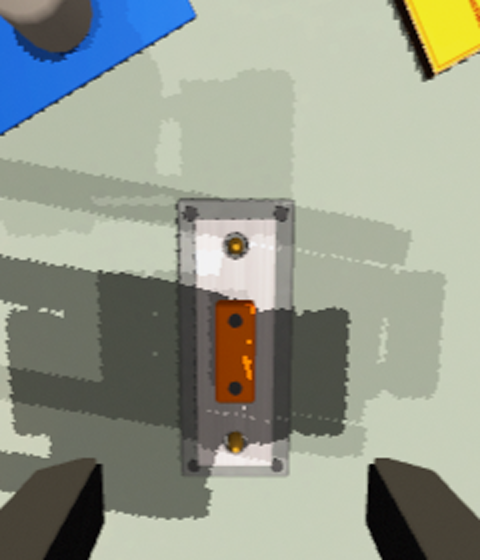

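The plate lies flat, top at 22–23 mm all over, with both pins through the holes at crop (235,245) and (236,441). Now the bottles go back, brown first.

Call:
play_rows(slide=[[0.1395,-0.0776,0],[0.143,-0.0707,0],[0.1463,-0.0636,0.02],[0.149,-0.0564,0.03],[0.1517,-0.049,0.03],[0.154,-0.0415,0.03],[0.1557,-0.034,0.03],[0.157,-0.0263,0.03]], twist=[[0.001,0,-0.0463],[0.001,0,-0.0463],[0.001,0,-0.0463],[0.001,0,-0.0463],[0,0,-0.0463],[0,0,-0.0463],[0,0,-0.0463],[0,0,-0.0463]])

```text
t: 40.65
tool_pos: [0.487, 0.1095, 0.1801]
orientation: [-2.067, -2.366, 0.001]
force: [-0.2, 0.5, -0.8]
opening: 0.065
gripper_force: 0.0
```

Call:
play_rows(slide=[[0,0,0],[0,0,0],[0,0,0],[0,0,0],[0,0,0],[0,0,0],[0,0,0],[0,0,0]], twist=[[0,0,0],[0,0,0],[0,0,0],[0,0,0],[0,0,0],[0,0,0],[0,0,0],[0,0,0]])

```text
t: 41.45
tool_pos: [0.4874, 0.1078, 0.1793]
orientation: [-2.069, -2.363, 0.004]
force: [0.1, -1.3, -0.2]
opening: 0.0647
gripper_force: 0.0
```

Run:
```python
from h import *
s=robot.read_state();print(s['tool_pos'])
plan([([.4914,.1065,.0275],97.6,6)])
```

```text
[0.48740466 0.10776186 0.17932879]
[[-0.0011, 0.0028, 0.1012], [-0.0011, 0.0027, 0.1012], [-0.0011, 0.0027, 0.1012], [-0.0012, 0.0027, 0.1012], [-0.0012, 0.0026, 0.1012], [-0.0012, 0.0026, 0.1012]]
[[-0.0004, 0.0001, -0.0], [-0.0004, 0.0001, -0.0], [-0.0004, 0.0001, -0.0], [-0.0004, 0.0001, -0.0], [-0.0004, 0.0001, -0.0], [-0.0004, 0.0001, -0.0]]
```

Call:
play_rows(slide=[[-0.003,0.006,0.09],[-0.003,0.006,0.14],[-0.002,0,0.14],[0,0,0.12],[0,0,0.08],[0,0,0.035],[0,0,0],[0,0,0]], twist=[[-0.001,0,0],[-0.001,0,0],[0,0,0],[0,0,0],[0,0,0],[0,0,0],[0,0,0],[0,0,0]])

```text
t: 42.25
tool_pos: [0.4913, 0.1064, 0.0292]
orientation: [2.068, 2.363, 0.001]
force: [-0.5, 0.1, 0.0]
opening: 0.0652
gripper_force: 0.0
```

Call:
play_rows(slide=[[0,0,0],[0,0,0],[0,0,0],[0,0,0],[0,0,0],[0,0,0],[0,0,0],[0,0,0]], twist=[[0,0,0],[0,0,0],[0,0,0],[0,0,0],[0,0,0],[0,0,0],[0,0,0],[0,0,0]], fingers=1, force=15)

```text
t: 43.05
tool_pos: [0.4908, 0.1063, 0.0285]
orientation: [2.068, 2.364, -0.0]
force: [-0.3, -0.1, 5.6]
opening: 0.0361
gripper_force: 15.0
```

Call:
play_rows(slide=[[0,0,-0.05],[0,0,-0.1],[0,0,-0.14],[0,0,-0.16],[0,0,-0.14],[0,0,-0.06],[0,0,0],[0,0,0]], twist=[[0,0,0],[0,0,0],[0,0,0],[0,0,0],[0,0,0],[0,0,0],[0,0,0],[0,0,0]])

```text
t: 43.85
tool_pos: [0.4898, 0.1063, 0.1891]
orientation: [-2.068, -2.363, 0.003]
force: [0.1, 0.7, -1.2]
opening: 0.0363
gripper_force: 15.0
```

Run:
```python
from h import *
s=robot.read_state();print(s['tool_pos'])
plan([([.5067,.3643,.13],97.6,8)])
```

```text
[0.4898041  0.10630736 0.18908275]
[[0.1268, 0.0255, 0.0294], [0.1268, 0.0255, 0.0294], [0.1268, 0.0255, 0.0294], [0.1268, 0.0255, 0.0295], [0.1268, 0.0255, 0.0295], [0.1267, 0.0255, 0.0295], [0.1267, 0.0255, 0.0295], [0.1267, 0.0254, 0.0295]]
[[-0.0002, 0.0001, 0.0], [-0.0002, 0.0001, 0.0], [-0.0002, 0.0001, 0.0], [-0.0002, 0.0001, 0.0], [-0.0002, 0.0001, 0.0], [-0.0002, 0.0001, 0.0], [-0.0002, 0.0001, 0.0], [-0.0002, 0.0001, 0.0]]
```

Call:
play_rows(slide=[[0.1,0.02,0],[0.15,0.03,0],[0.175,0.035,0.03],[0.175,0.035,0.06],[0.175,0.035,0.06],[0.14,0.028,0.06],[0.1,0.02,0.02],[0,0,0]], twist=[[0,0,0],[0,0,0],[0,0,0],[0,0,0],[0,0,0],[0,0,0],[0,0,0],[0,0,0]])

```text
t: 44.65
tool_pos: [0.5041, 0.3661, 0.1276]
orientation: [-2.064, -2.365, 0.011]
force: [-0.7, -0.6, -0.1]
opening: 0.0363
gripper_force: 15.0
```

Call:
play_rows(slide=[[0,0,0.06],[0,0,0.07],[0,0,0.06],[0,0,0.04],[0,0,0.04],[0,0,0.03],[0,0,0],[0,0,0]], twist=[[0,0,0],[0,0,0],[0,0,0],[0,0,0],[0,0,0],[0,0,0],[0,0,0],[0,0,0]])

```text
t: 45.45
tool_pos: [0.5074, 0.3646, 0.0583]
orientation: [2.069, 2.364, -0.0]
force: [0.9, -0.1, -0.0]
opening: 0.0366
gripper_force: 15.0
```

Run:
```python
from h import *
s=robot.read_state();print(s['tool_pos'])
plan([([.5067,.3643,.032],97.6,4)])
```

```text
[0.50738223 0.36462196 0.05825543]
[[-0.0002, -0.0007, 0.0263], [-0.0002, -0.0007, 0.0263], [-0.0002, -0.0007, 0.0263], [-0.0002, -0.0007, 0.0263]]
[[0.0, 0.0001, 0.0001], [0.0, 0.0001, 0.0001], [0.0, 0.0001, 0.0001], [0.0, 0.0001, 0.0001]]
```

Call:
play_rows(slide=[[0,-0.001,0.025],[0,-0.001,0.025],[0,0,0.02],[0,0,0.015],[0,0,0.012],[0,0,0.007],[0,0,0],[0,0,0]], twist=[[0,0,0],[0,0,0],[0,0,0],[0,0,0],[0,0,0],[0,0,0],[0,0,0],[0,0,0]])

```text
t: 46.25
tool_pos: [0.5068, 0.3645, 0.0321]
orientation: [2.069, 2.364, -0.0]
force: [-0.6, 0.2, -0.2]
opening: 0.0363
gripper_force: 15.0
```

Call:
play_rows(slide=[[0,0,0.003],[0,0,0.003],[0,0,0],[0,0,0],[0,0,0],[0,0,0],[0,0,0],[0,0,0]], twist=[[0,0,0],[0,0,0],[0,0,0],[0,0,0],[0,0,0],[0,0,0],[0,0,0],[0,0,0]])

```text
t: 47.05
tool_pos: [0.507, 0.3647, 0.0315]
orientation: [2.069, 2.364, 0.0]
force: [-2.4, -1.3, 6.4]
opening: 0.0365
gripper_force: 15.0
```

Seated; release and go to red at (.5078,.0431).

Call:
play_rows(slide=[[0,0,0],[0,0,0],[0,0,0],[0,0,-0.08],[0,0,-0.15],[0,0,-0.19],[0,0,-0.19],[0,0,-0.06]], twist=[[0,0,0],[0,0,0],[0,0,0],[0,0,0],[0,0,0],[0,0,0],[0,0,0],[0,0,0]], fingers=-0.4)

```text
t: 47.85
tool_pos: [0.5091, 0.3661, 0.2049]
orientation: [2.067, 2.362, 0.013]
force: [0.6, 0.5, 0.5]
opening: 0.0651
gripper_force: 0.0
```

Run:
```python
from h import *
s=robot.read_state();print(s['tool_pos'],s['opening'])
plan([([.5078,.0431,.18],97.6,8)])
```

```text
[0.50914687 0.36609358 0.20488299] 0.06506934817238941
[[-0.16, -0.0222, 0.0118], [-0.16, -0.0222, 0.0119], [-0.16, -0.0221, 0.0119], [-0.16, -0.0221, 0.012], [-0.16, -0.0221, 0.0121], [-0.16, -0.0221, 0.0122], [-0.16, -0.0221, 0.0123], [-0.16, -0.022, 0.0124]]
[[0.001, -0.0004, 0.0], [0.001, -0.0004, 0.0], [0.001, -0.0004, 0.0], [0.001, -0.0004, 0.0], [0.001, -0.0004, 0.0], [0.001, -0.0004, 0.0], [0.001, -0.0004, 0.0], [0.001, -0.0004, 0.0]]
```

Call:
play_rows(slide=[[-0.1,-0.014,0],[-0.19,-0.026,0],[-0.19,-0.026,0],[-0.19,-0.026,0.02],[-0.19,-0.026,0.03],[-0.19,-0.026,0.03],[-0.16,-0.022,0.02],[-0.07,-0.01,0]], twist=[[0.001,0,0],[0.001,0,0],[0,0,0],[0,0,0],[0,0,0],[0,0,0],[0,0,0],[0,0,0]])

```text
t: 48.65
tool_pos: [0.5043, 0.0383, 0.1716]
orientation: [-2.071, -2.36, 0.007]
force: [-0.9, 0.0, -0.2]
opening: 0.0651
gripper_force: 0.0
```

Call:
play_rows(slide=[[0,0,0],[0,0,0],[0,0,0],[0,0,0],[0,0,0],[0,0,0],[0,0,0],[0,0,0]], twist=[[0,0,0],[0,0,0],[0,0,0],[0,0,0],[0,0,0],[0,0,0],[0,0,0],[0,0,0]])

```text
t: 49.45
tool_pos: [0.5054, 0.0417, 0.1732]
orientation: [-2.068, -2.364, 0.003]
force: [-0.3, -0.1, 0.4]
opening: 0.0651
gripper_force: 0.0
```

Run:
```python
from h import *
s=robot.read_state();print(s['tool_pos'])
plan([([.5078,.0431,.0275],97.6,6)])
```

```text
[0.50544429 0.04171973 0.17323815]
[[0.0008, 0.0019, 0.0972], [0.0008, 0.0019, 0.0972], [0.0007, 0.0018, 0.0972], [0.0007, 0.0018, 0.0972], [0.0007, 0.0018, 0.0972], [0.0007, 0.0017, 0.0972]]
[[-0.0004, 0.0001, 0.0001], [-0.0004, 0.0001, 0.0001], [-0.0004, 0.0001, 0.0001], [-0.0004, 0.0001, 0.0001], [-0.0004, 0.0001, 0.0001], [-0.0004, 0.0001, 0.0001]]
```

Call:
play_rows(slide=[[0.002,0.003,0.09],[0.002,0.003,0.13],[0,0,0.13],[0,0,0.12],[0,0,0.08],[0,0,0.035],[0,0,0],[0,0,0]], twist=[[-0.001,0,0],[-0.001,0,0],[0,0,0],[0,0,0],[0,0,0],[0,0,0],[0,0,0],[0,0,0]])

```text
t: 50.25
tool_pos: [0.5075, 0.0426, 0.028]
orientation: [2.068, 2.363, 0.0]
force: [0.6, -0.1, 0.7]
opening: 0.0651
gripper_force: 0.0
```

Call:
play_rows(slide=[[0,0,0],[0,0,0],[0,0,0],[0,0,0],[0,0,0],[0,0,0],[0,0,0],[0,0,0]], twist=[[0,0,0],[0,0,0],[0,0,0],[0,0,0],[0,0,0],[0,0,0],[0,0,0],[0,0,0]], fingers=1, force=15)

```text
t: 51.05
tool_pos: [0.507, 0.0426, 0.0273]
orientation: [2.068, 2.363, -0.0]
force: [-0.3, 0.7, 5.0]
opening: 0.0365
gripper_force: 14.9
```

Call:
play_rows(slide=[[0,0,-0.05],[0,0,-0.1],[0,0,-0.14],[0,0,-0.16],[0,0,-0.14],[0,0,-0.06],[0,0,0],[0,0,0]], twist=[[0,0,0],[0,0,0],[0,0,0],[0,0,0],[0,0,0],[0,0,0],[0,0,0],[0,0,0]])

```text
t: 51.85
tool_pos: [0.506, 0.0428, 0.1879]
orientation: [-2.068, -2.363, 0.003]
force: [-0.3, 0.8, -1.3]
opening: 0.0363
gripper_force: 14.9
```

Run:
```python
from h import *
s=robot.read_state();print(s['tool_pos'])
plan([([.515,.3057,.13],97.6,8)])
```

```text
[0.50600711 0.04275314 0.18794093]
[[0.1297, 0.0219, 0.0289], [0.1297, 0.0219, 0.0289], [0.1297, 0.0219, 0.0289], [0.1297, 0.0219, 0.0289], [0.1297, 0.0219, 0.0289], [0.1297, 0.0219, 0.0289], [0.1297, 0.0219, 0.0289], [0.1297, 0.0219, 0.029]]
[[-0.0002, 0.0, 0.0], [-0.0002, 0.0, 0.0], [-0.0002, 0.0, 0.0], [-0.0002, 0.0, 0.0], [-0.0002, 0.0, 0.0], [-0.0002, 0.0, 0.0], [-0.0002, 0.0, 0.0], [-0.0002, 0.0, 0.0]]
```

Call:
play_rows(slide=[[0.1,0.017,0],[0.15,0.025,0],[0.18,0.0305,0.03],[0.18,0.0305,0.06],[0.18,0.0305,0.06],[0.147,0.025,0.06],[0.1,0.0165,0.02],[0,0,0]], twist=[[0,0,0],[0,0,0],[0,0,0],[0,0,0],[0,0,0],[0,0,0],[0,0,0],[0,0,0]])

```text
t: 52.65
tool_pos: [0.5125, 0.3073, 0.1268]
orientation: [-2.063, -2.365, 0.011]
force: [-0.3, 0.1, -2.1]
opening: 0.0364
gripper_force: 14.9
```

Call:
play_rows(slide=[[0,0,0.06],[0,0,0.07],[0,0,0.06],[0,0,0.04],[0,0,0.04],[0,0,0.03],[0,0,0],[0,0,0]], twist=[[0,0,0],[0,0,0],[0,0,0],[0,0,0],[0,0,0],[0,0,0],[0,0,0],[0,0,0]])

```text
t: 53.45
tool_pos: [0.516, 0.3055, 0.0571]
orientation: [2.069, 2.364, -0.0]
force: [0.3, 0.4, -0.4]
opening: 0.0365
gripper_force: 14.9
```

Run:
```python
from h import *
s=robot.read_state();print(s['tool_pos'])
plan([([.515,.3057,.0306],97.6,4)])
```

```text
[0.51595896 0.3054604  0.05714005]
[[0.0004, -0.0009, 0.0265], [0.0004, -0.0009, 0.0265], [0.0004, -0.0009, 0.0265], [0.0004, -0.0009, 0.0265]]
[[0.0, 0.0001, 0.0001], [0.0, 0.0001, 0.0001], [0.0, 0.0001, 0.0001], [0.0, 0.0001, 0.0001]]
```

Call:
play_rows(slide=[[0.001,-0.001,0.025],[0.001,-0.001,0.025],[0,0,0.02],[0,0,0.015],[0,0,0.012],[0,0,0.008],[0,0,0],[0,0,0]], twist=[[0,0,0],[0,0,0],[0,0,0],[0,0,0],[0,0,0],[0,0,0],[0,0,0],[0,0,0]])

```text
t: 54.25
tool_pos: [0.5152, 0.3059, 0.0306]
orientation: [2.069, 2.364, -0.001]
force: [0.0, 0.4, -1.8]
opening: 0.0362
gripper_force: 14.9
```

Call:
play_rows(slide=[[0,0,0.003],[0,0,0.003],[0,0,0],[0,0,0],[0,0,0],[0,0,0],[0,0,0],[0,0,0]], twist=[[0,0,0],[0,0,0],[0,0,0],[0,0,0],[0,0,0],[0,0,0],[0,0,0],[0,0,0]])

```text
t: 55.05
tool_pos: [0.5156, 0.306, 0.0301]
orientation: [2.068, 2.363, 0.0]
force: [-1.9, -1.1, 5.4]
opening: 0.0364
gripper_force: 15.0
```

Call:
play_rows(slide=[[0,0,0],[0,0,0],[0,0,0],[0,0,-0.08],[0,0,-0.15],[0,0,-0.19],[0,0,-0.19],[0,0,-0.06]], twist=[[0,0,0],[0,0,0],[0,0,0],[0,0,0],[0,0,0],[0,0,0],[0,0,0],[0,0,0]], fingers=-0.4)

```text
t: 55.85
tool_pos: [0.5177, 0.3072, 0.2033]
orientation: [2.066, 2.361, 0.012]
force: [0.3, 0.2, 0.3]
opening: 0.0654
gripper_force: 0.0
```

Run:
```python
from h import *
s=robot.read_state();print(s['tool_pos'],s['opening'])
plan([([.5234,-.0196,.18],97.6,8)])
```

```text
[0.51768146 0.30723264 0.20330385] 0.06536799040834737
[[-0.1624, -0.0189, 0.0111], [-0.1624, -0.0189, 0.0112], [-0.1624, -0.0189, 0.0113], [-0.1624, -0.0189, 0.0113], [-0.1624, -0.0189, 0.0114], [-0.1624, -0.0188, 0.0115], [-0.1624, -0.0188, 0.0115], [-0.1624, -0.0188, 0.0116]]
[[0.001, -0.0003, 0.0001], [0.001, -0.0003, 0.0001], [0.001, -0.0003, 0.0001], [0.001, -0.0003, 0.0001], [0.001, -0.0003, 0.0001], [0.001, -0.0003, 0.0001], [0.001, -0.0003, 0.0001], [0.001, -0.0003, 0.0001]]
```

Call:
play_rows(slide=[[-0.1,-0.0115,0],[-0.19,-0.022,0],[-0.19,-0.022,0],[-0.19,-0.022,0.02],[-0.19,-0.022,0.03],[-0.19,-0.022,0.03],[-0.17,-0.02,0.02],[-0.075,-0.009,0]], twist=[[0.001,0,0],[0.001,0,0],[0,0,0],[0,0,0],[0,0,0],[0,0,0],[0,0,0],[0,0,0]])

```text
t: 56.65
tool_pos: [0.5196, -0.0233, 0.1702]
orientation: [-2.071, -2.36, 0.007]
force: [0.3, 0.5, -0.1]
opening: 0.0647
gripper_force: 0.0
```

Call:
play_rows(slide=[[0,0,0],[0,0,0],[0,0,0],[0,0,0],[0,0,0],[0,0,0],[0,0,0],[0,0,0]], twist=[[0,0,0],[0,0,0],[0,0,0],[0,0,0],[0,0,0],[0,0,0],[0,0,0],[0,0,0]])

```text
t: 57.45
tool_pos: [0.5207, -0.0198, 0.1718]
orientation: [-2.068, -2.364, 0.003]
force: [0.5, -0.4, -0.4]
opening: 0.0653
gripper_force: 0.0
```

Run:
```python
from h import *
s=robot.read_state();print(s['tool_pos'])
plan([([.5234,-.0196,.032],97.6,6)])
```

```text
[ 0.52073539 -0.01981798  0.17184082]
[[-0.0, 0.002, 0.0932], [-0.0, 0.002, 0.0932], [-0.0, 0.0019, 0.0932], [-0.0001, 0.0019, 0.0932], [-0.0001, 0.0019, 0.0932], [-0.0001, 0.0018, 0.0932]]
[[-0.0004, 0.0001, 0.0001], [-0.0004, 0.0001, 0.0001], [-0.0004, 0.0001, 0.0001], [-0.0004, 0.0001, 0.0001], [-0.0004, 0.0001, 0.0001], [-0.0004, 0.0001, 0.0001]]
```

Call:
play_rows(slide=[[0,0.003,0.09],[0,0.003,0.13],[0,0,0.13],[0,0,0.11],[0,0,0.07],[0,0,0.03],[0,0,0],[0,0,0]], twist=[[-0.001,0,0],[-0.001,0,0],[0,0,0],[0,0,0],[0,0,0],[0,0,0],[0,0,0],[0,0,0]])

```text
t: 58.25
tool_pos: [0.5229, -0.02, 0.0329]
orientation: [2.068, 2.363, 0.0]
force: [-0.3, -0.2, 0.4]
opening: 0.0654
gripper_force: 0.0
```

Call:
play_rows(slide=[[0,0,0],[0,0,0],[0,0,0],[0,0,0],[0,0,0],[0,0,0],[0,0,0],[0,0,0]], twist=[[0,0,0],[0,0,0],[0,0,0],[0,0,0],[0,0,0],[0,0,0],[0,0,0],[0,0,0]], fingers=1, force=18)

```text
t: 59.05
tool_pos: [0.5224, -0.0199, 0.0322]
orientation: [2.068, 2.364, -0.001]
force: [-2.0, 0.3, 4.5]
opening: 0.0365
gripper_force: 18.0
```

Call:
play_rows(slide=[[0,0,-0.05],[0,0,-0.1],[0,0,-0.14],[0,0,-0.16],[0,0,-0.14],[0,0,-0.06],[0,0,0],[0,0,0]], twist=[[0,0,0],[0,0,0],[0,0,0],[0,0,0],[0,0,0],[0,0,0],[0,0,0],[0,0,0]])

```text
t: 59.85
tool_pos: [0.5215, -0.0197, 0.1928]
orientation: [-2.068, -2.363, 0.002]
force: [0.6, 1.6, -1.4]
opening: 0.0361
gripper_force: 18.0
```

Run:
```python
from h import *
s=robot.read_state();print(s['tool_pos'])
plan([([.5238,.2459,.13],97.6,8)])
```

```text
[ 0.52145074 -0.01970111  0.19281555]
[[0.1315, 0.0188, 0.0313], [0.1315, 0.0188, 0.0314], [0.1315, 0.0188, 0.0314], [0.1315, 0.0188, 0.0314], [0.1315, 0.0188, 0.0314], [0.1315, 0.0188, 0.0314], [0.1315, 0.0188, 0.0314], [0.1315, 0.0187, 0.0314]]
[[-0.0002, 0.0, 0.0], [-0.0002, 0.0, 0.0], [-0.0002, 0.0, 0.0], [-0.0002, 0.0, 0.0], [-0.0002, 0.0, 0.0], [-0.0002, 0.0, 0.0], [-0.0002, 0.0, 0.0], [-0.0002, 0.0, 0.0]]
```

Call:
play_rows(slide=[[0.1,0.0145,0],[0.15,0.0215,0],[0.18,0.0257,0.03],[0.18,0.0257,0.06],[0.18,0.0257,0.06],[0.16,0.0225,0.06],[0.102,0.0145,0.02],[0,0,0]], twist=[[0,0,0],[0,0,0],[0,0,0],[0,0,0],[0,0,0],[0,0,0],[0,0,0],[0,0,0]])

```text
t: 60.65
tool_pos: [0.5212, 0.2481, 0.1318]
orientation: [-2.062, -2.365, 0.01]
force: [0.1, -0.9, -1.1]
opening: 0.0365
gripper_force: 18.0
```

Call:
play_rows(slide=[[0,0,0.06],[0,0,0.07],[0,0,0.06],[0,0,0.04],[0,0,0.04],[0,0,0.03],[0,0,0],[0,0,0]], twist=[[0,0,0],[0,0,0],[0,0,0],[0,0,0],[0,0,0],[0,0,0],[0,0,0],[0,0,0]])

```text
t: 61.45
tool_pos: [0.5247, 0.2458, 0.062]
orientation: [2.069, 2.364, -0.0]
force: [-0.0, 0.0, 0.1]
opening: 0.0361
gripper_force: 18.0
```

Run:
```python
from h import *
s=robot.read_state();print(s['tool_pos'])
plan([([.5238,.2459,.0356],97.6,4)])
```

```text
[0.52467287 0.24583529 0.06195352]
[[0.0002, -0.0009, 0.0264], [0.0002, -0.0009, 0.0264], [0.0002, -0.0009, 0.0264], [0.0002, -0.0009, 0.0264]]
[[0.0, 0.0001, 0.0001], [0.0, 0.0001, 0.0001], [0.0, 0.0001, 0.0001], [0.0, 0.0001, 0.0001]]
```

Call:
play_rows(slide=[[0,-0.001,0.025],[0,-0.001,0.025],[0,0,0.02],[0,0,0.015],[0,0,0.012],[0,0,0.008],[0,0,0],[0,0,0]], twist=[[0,0,0],[0,0,0],[0,0,0],[0,0,0],[0,0,0],[0,0,0],[0,0,0],[0,0,0]])

```text
t: 62.25
tool_pos: [0.524, 0.2457, 0.0355]
orientation: [2.069, 2.364, -0.001]
force: [-0.1, 0.2, -1.0]
opening: 0.0365
gripper_force: 18.0
```

Call:
play_rows(slide=[[0,0,0.003],[0,0,0.003],[0,0,0],[0,0,0],[0,0,0],[0,0,0],[0,0,0],[0,0,0]], twist=[[0,0,0],[0,0,0],[0,0,0],[0,0,0],[0,0,0],[0,0,0],[0,0,0],[0,0,0]])

```text
t: 63.05
tool_pos: [0.5243, 0.2459, 0.0351]
orientation: [2.068, 2.364, -0.0]
force: [-3.4, -0.9, 8.5]
opening: 0.0368
gripper_force: 18.0
```

Release, rise, and step back for a last look.

Call:
play_rows(slide=[[0,0,0],[0,0,0],[0,0,0],[0,0,-0.08],[0,0,-0.15],[0,0,-0.19],[0,0,-0.19],[0,0,-0.19]], twist=[[0,0,0],[0,0,0],[0,0,0],[0,0,0],[0,0,0],[0,0,0],[0,0,0],[0,0,0]], fingers=-0.4)

```text
t: 63.85
tool_pos: [0.5236, 0.2457, 0.2355]
orientation: [2.069, 2.364, -0.001]
force: [1.1, 0.7, -0.6]
opening: 0.065
gripper_force: 0.0
```

Call:
play_rows(slide=[[-0.03,0,-0.1],[-0.05,0,-0.1],[-0.05,0,-0.08],[-0.05,0,0],[-0.03,0,0],[0,0,0],[0,0,0],[0,0,0]], twist=[[0,0,0],[0,0,0],[0,0,0],[0,0,0],[0,0,0],[0,0,0],[0,0,0],[0,0,0]])

```text
t: 64.65
tool_pos: [0.5304, 0.1941, 0.3026]
orientation: [-2.068, -2.364, 0.003]
force: [0.4, 0.4, 0.9]
opening: 0.0652
gripper_force: 0.0
```

Run:
```python
from h import *
p,d,c=shot('w11');s=robot.read_state();print(s['t'],s['tool_pos'])
q,_=cams.read_camera('scene')
a=cv2.resize(p[0:250,230:480],None,fx=1.6,fy=1.6,interpolation=2);b=cv2.resize(q[125:325,190:390],(400,400),interpolation=2)
cv2.imwrite('pics/fin.png',np.hstack([a,b])[...,::-1])
```

```text
64.7 [0.53051613 0.19419283 0.30292892]
```

View pics/fin.png

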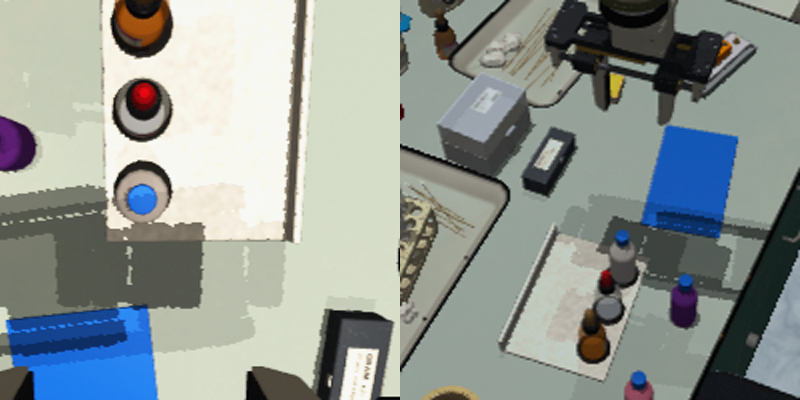

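All three bottles stand upright on their own spots, the plate is on the jig, the bystanders are undisturbed and the arm is clear.

```bash
python3 -c "
from plant import robot
print(robot.close_job())"
```

```text
the job is handed in; nothing more can be done
None
```

The job is handed in at about 65 s: the plate lies flat on the jig with both pins through its holes, the three bottles are back upright on their original spots, and the slide box and matchbox were left alone.

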